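Unhook the lid and snap it on the card tub

TASK

Close the tub of trimmed cards for storage: take the tub's lid off its sloping rack by sliding it up the slope until it clears the upturned hook tips and only then lifting it away, set it over the tub's mouth while still holding it (do not drop it on), and press it fully home until both spring catches have snapped over its end tabs. Let go of it, and leave the glue stick, brass weight, oil bottle and tape roll standing where they are.

Things in the scene. Friction and masses are not known exactly. Their poses are not given: they have to be found in the camera images.
- lid_rack: Fixed rack holding the lid: aluminium sheet 143 mm (along the slope) x 190 mm on wire legs, sloping 28 degrees from level. Origin on the worktop under the sheet, z up; the low edge lies to the rack's own -x (roughly to the robot's right). In its frame 'up the slope' is (0.883, 0, 0.469), the sheet's outward normal is (-0.469, 0, 0.883).
- rack_sheet (a point): Centre of the sheet's upper face, 85 mm above the rack's origin; the lid starts centred here within 10 mm, skirt on the sheet.
- hook_tip_a (a point): End of the upturned tip of one of two deep hooks (6 mm steel wire), at the rack's +y. Each hook leaves the sheet along the normal 55 mm down-slope of the centre, 48 mm to the side, and turns up the slope 25 mm above the sheet. The tip covers the lid's low edge by 18 mm with 4 mm of play above its top face: slide the lid 20 to 27 mm up the slope before lifting it off along the normal.
- hook_tip_b (a point): The same for the hook at the rack's -y.
- lid: Loose grey plastic lid, 102 mm (its x) x 142 mm (its y), 0.1 to 0.2 kg, alike after half a turn about z. Origin: centre of the skirt's lower edge; z points out of its top. Skirt 14 mm deep, 3 mm thick (inside 96 x 136 mm); top face of the plate at z = 18 mm. It starts lying on the rack with its x axis up the slope and its low long edge behind the hook tips.
- lid_grip (a point): Centre of the lid's bar grip, 42 mm along z from the lid's origin. The bar is 12 mm thick (along lid x), 80 mm long (along lid y), from z = 32 to 52 mm, open below, on 12 mm square posts at lid y = -34 and +34 mm.
- lid_tab (a point): Outer end of the latch tab at the lid's +y end: 40 mm wide, 4 mm thick (lid z 0 to 4 mm), standing out to lid y = 77 mm. A like tab is at the -y end.
- tub: Fixed open grey plastic tub with a pack of cards in it, outside 91 mm (its x) x 131 mm (its y), 60 mm high. Origin on the worktop under its centre, z up. Lid home: the lid's plate rests on the rim, its origin 46 mm above the tub's origin, its axes along the tub's, either way round. Home, the lid has about 2 to 3 mm of play all round.
- tub_rim (a point): Centre of the tub's mouth at rim height, 60 mm above the tub's origin. The topmost 14 mm of the walls lean in by 5 mm to lead the lid on.
- catch_left (a joint): Steel spring catch at the tub's +y end (30 mm wide, top 61 mm above the worktop, outer face 80 mm from the tub's centre). Value: outward travel in m, 0 at rest and when snapped over the lid's tab, about 0.0035 as the tab passes. The tabs meet the catches some 11 mm above home; about 8 to 15 N in all, pressed at the lid's middle, pushes both past.
- catch_right (a joint): The same catch at the tub's -y end, outward to the tub's -y.
- glue: Bystander: glue stick standing upright, 24 mm across, 86 mm high; origin under its centre. Leave it alone.
- brass_weight: Bystander: brass check weight with a neck, 36 mm across, 57 mm high; origin under its centre. Leave it alone.
- oiler: Bystander: small oil bottle with spout, 45 mm across, 138 mm high; origin under its centre. Leave it alone.
- tape: Bystander: roll of brown packing tape lying flat, 104 mm across, 48 mm high; origin under its centre. Leave it alone.
Not all that is in view belongs to the job. Of the things shaped like the lid_rack, the aluminium one is meant.

How it is judged:
By the outcome, as a careful person would: the job done as asked, in the order asked, and still so for the second after the job is handed in, with the robot touching nothing.
It also fails if it takes over 43 s, if anything falls off the work surface, if the arm or the gripper's body presses on something with over 40 N, if the wrist force passes 120 N, or if a joint passes its speed limit or range.

ROBOT

A 7-joint arm with a two-finger parallel gripper is mounted at the origin on a cart in front of the work surface, level with it; the furniture and walls round the work are solid. World frame = base frame: x ahead of the robot, y to its left, z up, the work surface at z = 0. Lengths are in mm, angles in degrees, forces in N, time in s.
With the tool pointing down it reaches from about 400 to 875 mm from the base axis. Payload 4.4 kg.
Tool frame: the origin (TCP) lies on the centre line of the jaws, within the pads' length; the fingertips stand 8 mm ahead of it and the grasp point (between the pads) lies 11 mm behind it; z points along the fingers, y is the direction in which the jaws open and shut (so a half turn about z gives the same grasp; the last joint's range is limited). The gripper opens to 85 mm and grips with 20 to 120 N. Pads are 22 mm wide; open, the fingers measure 114 mm over their backs; the gripper's body (76 mm by 85 mm) begins 54 mm behind the grasp point. The pads swing forward as they close: fully open they stand 13 mm farther back than shut.
Start: joints at [62.922, 36.005, 2.206, 86.941, -1.547, 57.084, -1.146], TCP at [257.215, -596.957, 239.313] pointing down, gripper open.
Joint ranges: [-175.42, 175.42], [-21.48, 121.26], [-71.46, 75.88], [10.55, 141.38], [-63.04, 243.04], [13.31, 113.54], [-168.57, 168.57]. Speed limits (degrees/s): [147.25, 147.25, 180, 180, 180, 180, 180].

INTERFACE

Orientations are given as [roll, pitch, yaw] about the fixed x, y, z axes, in that order (R = Rz(yaw) Ry(pitch) Rx(roll)).
In Python, from bench import manip gives the robot as it stands.
- The arm moves only by the tool servo_tool, never from a script. Its argument "increments" is a list of rows, each an object of numbers: "x", "y", "z": the shift along the tool's x, y, z each as a share of 0.02 m, from -1 to 1; "spin": the turn about the tool's z as a share of 8 degrees, from -1 to 1; "hand": the gripper's target within -1 to 1 (fully open at 1, half-way at 0, shut at -1). A call has exactly 10 rows; each row shifts and turns the pose as measured when the row begins, along the tool's axes as they then stand; what a row does not reach is not made up. A row lasts 1/10 s, in which the tool goes at most 50 mm and 8.59 degrees, less where a joint would pass 70% of its speed; a pose out of reach is approached as far as the arm can. A call with a number of a shift or a turn outside -1 to 1 is refused whole. A call with a gripper value outside its range is refused whole. The fingers move at their own pace and stop on an object; "squeeze" is the grip in N (left out, the last holds). Time passes only in rows, so rows that do not move let the fingers close, or fill a call up. It gives the time, the measured TCP pose, the force and the opening at its end, in the units of the state.
- manip.get_obs(): the state, without advancing time (a new reading comes with each control period).
- manip.read_camera(name): name is "scene" or "side" or "wrist"; returns a dict with "color" (384x512x3 uint8, red, green, blue), "camera_matrix" (3x3 intrinsics, pixels), "position" and "rotation" of the camera in the world. Camera axes: x right, y down, z forward; pixel columns grow to the right and rows downward; lengths in mm; the calibration is good to about 2 mm. A picture is of the moment at which its call begins. There is no depth.
- manip.job_done(): hands the job in, once; it reports no verdict.
The state is a dict: "clock": time; "qpos": joint angles; "joint_vel": joint speeds; "joint_torque": joint torques, N m; "eef_pos": TCP position; "ee_rot": TCP orientation; "wrist_force": force on the tool from outside, world axes, zero at the start; "ft_torque": the same for the moment, N m; "finger_gap": finger opening in mm.
Only numpy, scipy, OpenCV 4.12 (cv2) and the standard library are available. Lean on these libraries where they do the work, as an engineer would, in place of code of your own. Each camera call takes 0.05 s, during which the arm holds its last target.

## Working session

There is one attempt and no reset: what is moved stays moved. The work goes in short steps, Python scripts to look and compute and a tool call to move; the robot and the scene stay as the last step left them, time stands still between calls to the robot, and variables do not carry over. Pictures are saved under pics/ and viewed, and the job is handed in when it is done.

Besides the shell and the picture viewer there is one more tool, called after "Call:" by a JSON object that holds its "api" and its "payload". servo_tool: Moves the arm, as the interface text tells. Shift numbers are shares of 0.02 m and turn numbers shares of 8 degrees, none past 1 either way. Its arguments: {"type":"object","properties":{"increments":{"type":"array"},"squeeze":{"type":"number"}},"required":["increments"]}

```bash
ls; mkdir -p pics; cat > h.py <<'E'
from bench import manip
import cv2, numpy as np
def snap(names, tag):
    out={}
    for n in names:
        c=manip.read_camera(n); cv2.imwrite(f'pics/{n}_{tag}.png',cv2.cvtColor(np.asarray(c['color']),cv2.COLOR_RGB2BGR)); np.savez(f'pics/{n}_{tag}.npz',K=c['camera_matrix'],p=c['position'],R=c['rotation']); out[n]=c
    return out
def load(n,tag):
    d=np.load(f'pics/{n}_{tag}.npz'); return d['K'],d['p'],d['R']
def ray(cal,u,v):
    K,p,R=cal; d=R@np.linalg.solve(K,[u,v,1.0]); return p,d/np.linalg.norm(d)
def onz(cal,u,v,z):
    p,d=ray(cal,u,v); return p+d*(z-p[2])/d[2]
def tri(c1,uv1,c2,uv2):
    p,d=ray(c1,*uv1);q,e=ray(c2,*uv2)
    t=np.linalg.lstsq(np.c_[d,-e],q-p,rcond=None)[0]
    a=p+d*t[0];b=q+e*t[1]; return (a+b)/2,np.linalg.norm(a-b)
def proj(cal,X):
    K,p,R=cal; c=R.T@(np.asarray(X,float)-p); c=K@c; return c[:2]/c[2]
E
python3 - <<'E'
from h import *
o=snap(['scene','side','wrist'],'0')
for n in o: print(n,o[n]['camera_matrix'],o[n]['position'],o[n]['rotation'])
print(manip.get_obs())
E
```

```text
pics
scene [[473.37088147   0.         258.31211013]
 [  0.         473.37088147 197.31124568]
 [  0.           0.           1.        ]] [-817.03337657 -670.66514342  929.35480048] [-116.86009218   -1.54818737  -56.46155368]
side [[386.25604046   0.         262.66964335]
 [  0.         386.25604046 190.92284685]
 [  0.           0.           1.        ]] [-128.10419922 1242.29764125  597.05290171] [-111.90920366   -0.23285914 -147.39739089]
wrist [[306.45509748   0.         252.40310074]
 [  0.         306.45509748 195.98256526]
 [  0.           0.           1.        ]] [ 326.12467413 -566.15590791  371.96267328] [162.76701456   0.16904281 -66.79430913]
{'clock': 0.15, 'qpos': array([62.92280955, 36.04578573,  2.20237816, 86.98200034, -1.54835398,
       57.0835248 , -1.14480236]), 'joint_vel': array([-0.08115856, -0.14944633, -0.01595064, -0.22820347, -0.05117966,
        0.0281356 ,  0.05849554]), 'joint_torque': array([ 1.29176129e-03, -5.63803482e+01,  1.22757241e+00, -1.93652827e+01,
        1.10997938e-02,  7.45838683e-03, -7.00614180e-06]), 'eef_pos': array([ 257.04202439, -596.52484973,  238.61564835]), 'ee_rot': array([-1.79918308e+02, -1.16780888e-03,  2.33079642e+01]), 'wrist_force': array([ 0.20082407, -0.14184413,  0.19921248]), 'ft_torque': array([ 0.01817594,  0.05456562, -0.00524496]), 'finger_gap': 85.01444566524883}
```

```bash
sed -i "s/R=c\['rotation'\]/R=Rot.from_euler('xyz',c['rotation'],degrees=True).as_matrix()/; 1i from scipy.spatial.transform import Rotation as Rot" h.py
python3 - <<'E'
from h import *
for n in ['scene','side','wrist']:
    d=dict(np.load(f'pics/{n}_0.npz')); d['R']=Rot.from_euler('xyz',d['R'],degrees=True).as_matrix(); np.savez(f'pics/{n}_0.npz',**d)
    cal=load(n,'0'); print(n,proj(cal,[257,-596.5,238.6]), d['R'][:,2])
E
```

```text
scene [468.693568   281.76794439] [ 0.75033365  0.48271424 -0.45164851]
side [408.21789908 120.79265815] [ 0.49861684 -0.78240172 -0.37313374]
wrist [254.54219645 262.68369665] [-0.27339991 -0.11414555 -0.95510381]
```

View pics/scene_0.png

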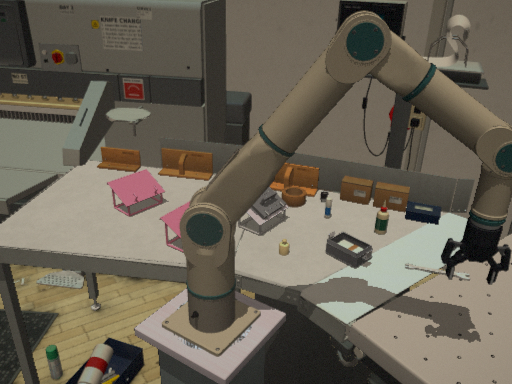

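View pics/side_0.png

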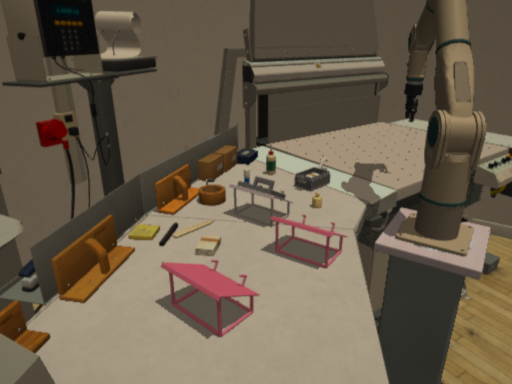

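View pics/wrist_0.png

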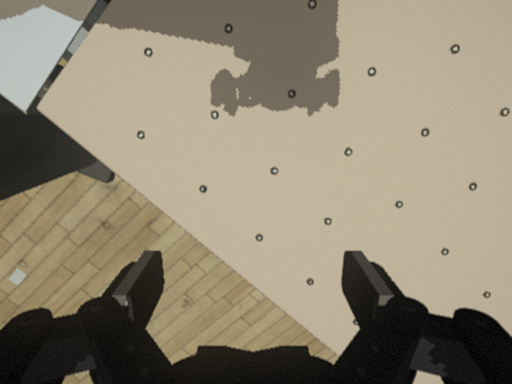

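```bash
python3 - <<'E'
from h import *
a=cv2.imread('pics/scene_0.png'); b=cv2.imread('pics/side_0.png')
cv2.imwrite('pics/scene_0z.png',cv2.resize(a[170:285,200:400],None,fx=4,fy=4,interpolation=cv2.INTER_CUBIC))
cv2.imwrite('pics/side_0z.png',cv2.resize(b[135:235,190:350],None,fx=5,fy=5,interpolation=cv2.INTER_CUBIC))
E
```

```text
(no output)
```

View pics/scene_0z.png

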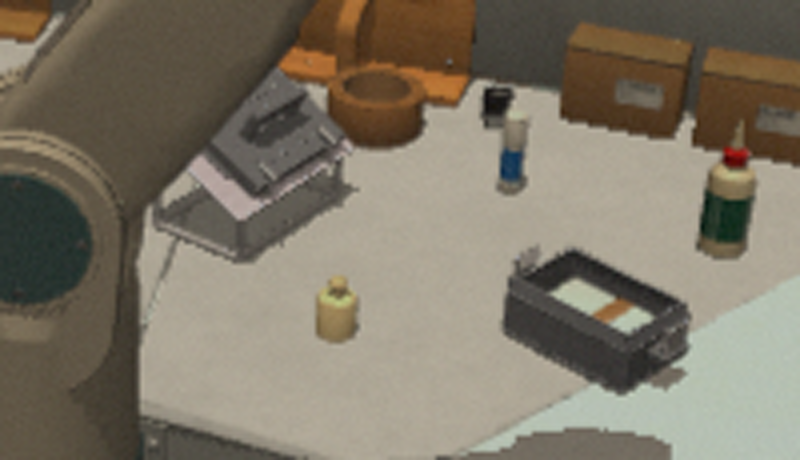

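View pics/side_0z.png

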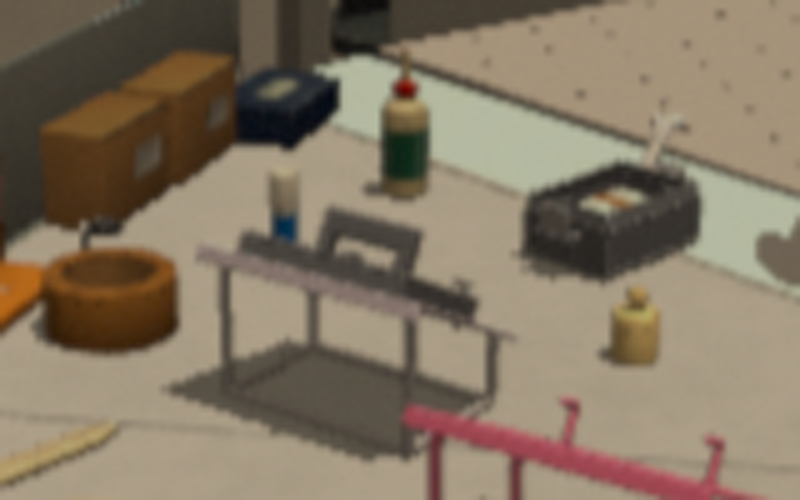

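```bash
python3 - <<'E'
from h import *
S=load('scene','0');D=load('side','0')
s=lambda u,v:(200+u/4,170+v/4); d=lambda u,v:(190+u/5,135+v/5)
print('bar',tri(S,s(278,110),D,d(373,225)))
cs=[onz(S,*s(*q),60) for q in [(574,250),(508,292),(688,304),(625,350)]]
print('rim scene',np.round(cs,0), np.mean(cs,0))
cs=[onz(D,*d(*q),60) for q in [(527,203),(600,240),(697,182),(640,160)]]
print('rim side',np.round(cs,0), np.mean(cs,0))
for n,q,e,z in [('brass',(337,335),(634,357),0),('glue',(511,190),(285,240),0),('oil',(722,248),(405,190),0),('tape',(376,95),(112,275),48)]:
  print(n,onz(S,*s(*q),z).round(),onz(D,*d(*e),z).round())
# sheet corners scene: low edge, bottom corner zoomed (238,217)&(350,150)
print('sheet low', onz(S,*s(240,215),51).round(), onz(S,*s(350,148),51).round())
print('sheet side', onz(D,*d(200,252),118).round(), onz(D,*d(415,310),118).round())
E
```

```text
bar (array([552.9543555 , 159.40597345, 121.89189927]), np.float64(4.68635000457352))
rim scene [[ 577. -141.   60.]
 [ 478. -124.   60.]
 [ 552. -258.   60.]
 [ 455. -242.   60.]] [ 515.57969253 -191.07664601   60.        ]
rim side [[ 568. -101.   60.]
 [ 479.  -56.   60.]
 [ 471. -228.   60.]
 [ 538. -256.   60.]] [ 513.89310206 -160.24351841   60.        ]
brass [414.   6.   0.] [415.  10.   0.]
glue [744.  -3.   0.] [777. -50.   0.]
oil [ 761. -219.    0.] [ 758. -221.    0.]
tape [764. 169.  48.] [772. 188.  48.]
sheet low [465. 143.  51.] [640. 128.  51.]
sheet side [634. 256. 118.] [456. 264. 118.]
```

Call:
{"api": "servo_tool", "payload": {"increments": [{"x": 0.98, "y": -1, "hand": 1}, {"x": 0.98, "y": -1, "hand": 1}, {"x": 0.98, "y": -1, "hand": 1}, {"x": 0.98, "y": -1, "hand": 1}, {"x": 0.98, "y": -1, "hand": 1}, {"x": 0.98, "y": -1, "hand": 1}, {"x": 0.98, "y": -1, "hand": 1}, {"x": 0.98, "y": -1, "hand": 1}, {"x": 0.98, "y": -1, "hand": 1}, {"x": 0.98, "y": -1, "hand": 1}]}}

```text
invalid input
```

Call:
{"api": "servo_tool", "payload": {"increments": [{"x": 0.98, "y": -1, "z": 0, "spin": 0, "hand": 1}, {"x": 0.98, "y": -1, "z": 0, "spin": 0, "hand": 1}, {"x": 0.98, "y": -1, "z": 0, "spin": 0, "hand": 1}, {"x": 0.98, "y": -1, "z": 0, "spin": 0, "hand": 1}, {"x": 0.98, "y": -1, "z": 0, "spin": 0, "hand": 1}, {"x": 0.98, "y": -1, "z": 0, "spin": 0, "hand": 1}, {"x": 0.98, "y": -1, "z": 0, "spin": 0, "hand": 1}, {"x": 0.98, "y": -1, "z": 0, "spin": 0, "hand": 1}, {"x": 0.98, "y": -1, "z": 0, "spin": 0, "hand": 1}, {"x": 0.98, "y": -1, "z": 0, "spin": 0, "hand": 1}]}}

```text
clock: 1.15
eef_pos: [357.6, -328.8, 235.3]
ee_rot: [-179.8, 0.2, 22.8]
wrist_force: [-0.2, 0.5, 0.1]
finger_gap: 86.0
```

Call:
{"api": "servo_tool", "payload": {"increments": [{"x": 0.98, "y": -1, "z": -0.02, "spin": 0, "hand": 1}, {"x": 0.98, "y": -1, "z": -0.02, "spin": 0, "hand": 1}, {"x": 0.98, "y": -1, "z": -0.02, "spin": 0, "hand": 1}, {"x": 0.98, "y": -1, "z": -0.02, "spin": 0, "hand": 1}, {"x": 0.98, "y": -1, "z": -0.02, "spin": 0, "hand": 1}, {"x": 0.98, "y": -1, "z": -0.02, "spin": 0, "hand": 1}, {"x": 0.98, "y": -1, "z": -0.02, "spin": 0, "hand": 1}, {"x": 0.98, "y": -1, "z": -0.02, "spin": 0, "hand": 1}, {"x": 0.98, "y": -1, "z": -0.02, "spin": 0, "hand": 1}, {"x": 0.98, "y": -1, "z": -0.02, "spin": 0, "hand": 1}]}}

```text
clock: 2.15
eef_pos: [462.8, -56.7, 239.0]
ee_rot: [-179.7, 0.3, 22.8]
wrist_force: [0.8, 0.3, 0.6]
finger_gap: 85.9
```

```bash
python3 - <<'E'
from h import *
snap(['scene','wrist'],'1');o=manip.get_obs();print(o['eef_pos'],o['ee_rot'],o['qpos'])
E
```

```text
[464.08967432 -53.55675578 239.06097867] [-1.79613378e+02  1.58004898e-01  2.31657639e+01] [  4.55041005  21.38822185  -1.63045519 114.79432387   0.45573923
  44.13869632 -64.13213462]
```

View pics/wrist_1.png

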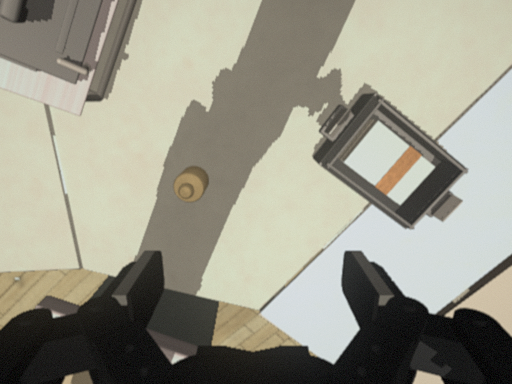

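View pics/scene_1.png

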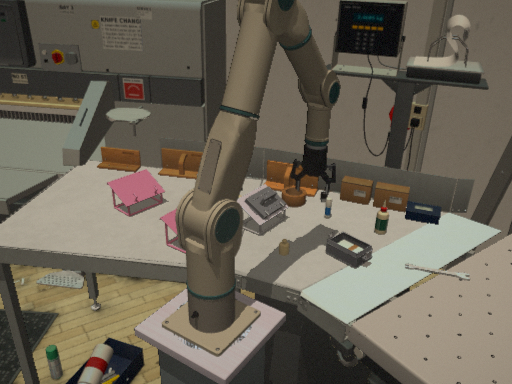

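```bash
python3 - <<'E'
from h import *
a=cv2.imread('pics/wrist_1.png')
cv2.imwrite('pics/w1z.png',cv2.resize(a[80:230,300:480],None,fx=4,fy=4,interpolation=cv2.INTER_CUBIC))
W=load('wrist','1'); 
for i in range(0,512,128): pass
print(W[1],onz(W,390,160,60), proj(W,[516,-191,60]))
E
```

```text
[534.7035915  -21.78773805 372.53507849] [ 535.2004667  -171.99713943   60.        ] [396.33616377 183.66837957]
```

View pics/w1z.png

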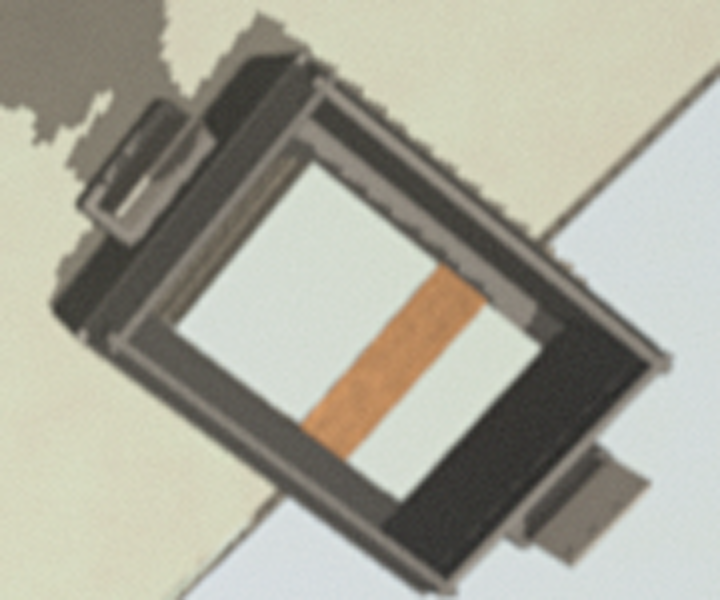

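```bash
python3 - <<'E'
from h import *
W=load('wrist','1'); w=lambda u,v:(300+u/4,80+v/4)
c=np.array([onz(W,*w(*q),60) for q in [(322,83),(662,365),(445,588),(115,343)]])
print(c.round(1),c.mean(0))
for i in range(4):
  d=c[(i+1)%4]-c[i];print(np.hypot(*d[:2]),np.degrees(np.arctan2(d[1],d[0])))
E
```

```text
[[ 582.  -133.7   60. ]
 [ 555.6 -249.6   60. ]
 [ 479.8 -231.5   60. ]
 [ 505.2 -117.1   60. ]] [ 530.65878616 -182.98880032   60.        ]
118.91615778168753 -102.84755225595431
77.87817468309017 166.5517386073677
117.23091661400805 77.50526898126338
78.60061107725737 -12.212642392165852
```

```bash
cat > plan.py <<'E'
import numpy as np
def plan(dx,dy,dz,yaw0,dyaw,n=10):
    # world delta -> rows of tool-axes shares
    for i in range(n):
        y=np.radians(yaw0+dyaw*i/n); a=np.array([dx,dy])/n/20
        print(f'x {a@[np.cos(y),np.sin(y)]:.2f} y {a@[np.sin(y),-np.cos(y)]:.2f} z {-dz/n/20:.2f} spin {-dyaw/n/8:.2f}')
E
python3 -c "
from plan import *
plan(89,214,0,23.2,62)"
```

```text
x 0.83 y -0.81 z 0.00 spin -0.78
x 0.91 y -0.71 z 0.00 spin -0.78
x 0.98 y -0.61 z 0.00 spin -0.78
x 1.04 y -0.50 z 0.00 spin -0.78
x 1.09 y -0.39 z 0.00 spin -0.78
x 1.13 y -0.26 z 0.00 spin -0.78
x 1.15 y -0.14 z 0.00 spin -0.78
x 1.16 y -0.02 z 0.00 spin -0.78
x 1.15 y 0.11 z 0.00 spin -0.78
x 1.14 y 0.23 z 0.00 spin -0.78
```

Call:
{"api": "servo_tool", "payload": {"increments": [{"x": 0.83, "y": -0.81, "z": 0, "spin": -0.78, "hand": 1}, {"x": 0.91, "y": -0.71, "z": 0, "spin": -0.78, "hand": 1}, {"x": 0.98, "y": -0.61, "z": 0, "spin": -0.78, "hand": 1}, {"x": 1, "y": -0.5, "z": 0, "spin": -0.78, "hand": 1}, {"x": 1, "y": -0.39, "z": 0, "spin": -0.78, "hand": 1}, {"x": 1, "y": -0.26, "z": 0, "spin": -0.78, "hand": 1}, {"x": 1, "y": -0.14, "z": 0, "spin": -0.78, "hand": 1}, {"x": 1, "y": -0.02, "z": 0, "spin": -0.78, "hand": 1}, {"x": 1, "y": 0.11, "z": 0, "spin": -0.78, "hand": 1}, {"x": 1, "y": 0.23, "z": 0, "spin": -0.78, "hand": 1}]}}

```text
clock: 3.25
eef_pos: [542.1, 141.9, 236.8]
ee_rot: [-179.4, 0.2, 87.4]
wrist_force: [0.4, 0.4, -0.3]
finger_gap: 85.3
```

```bash
python3 - <<'E'
from h import *
snap(['wrist'],'2a');snap(['wrist','side'],'2');o=manip.get_obs();print(o['eef_pos'],o['ee_rot'],o['joint_vel'].round(1))
a=cv2.imread('pics/side_2.png');cv2.imwrite('pics/side_2z.png',cv2.resize(a[135:235,190:350],None,fx=5,fy=5,interpolation=cv2.INTER_CUBIC))
E
```

```text
[541.79323422 142.46811469 236.67492827] [-1.79349768e+02  1.75399482e-01  8.71372968e+01] [ 0.8 -0.9  2.2  1.5  0.1  0.5 -0.9]
```

View pics/wrist_2.png

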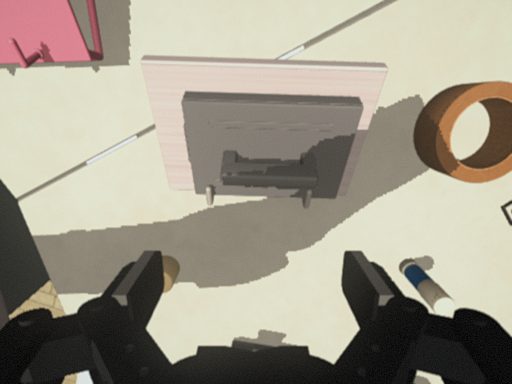

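View pics/side_2z.png

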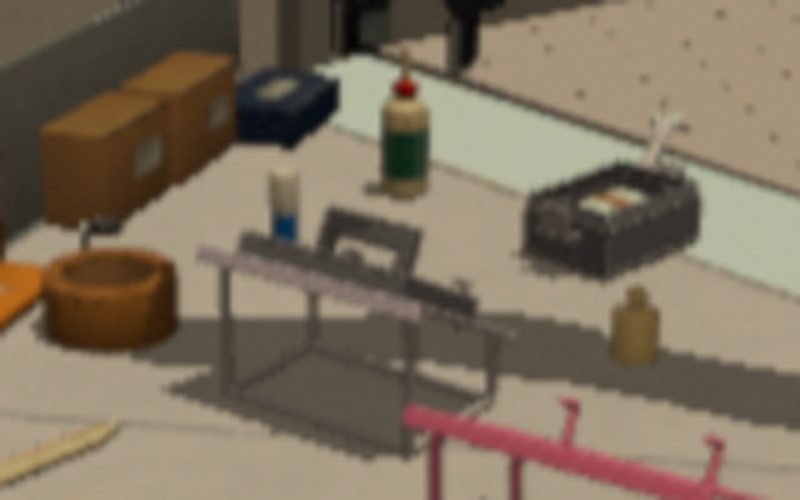

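```bash
python3 - <<'E'
from h import *
a=cv2.imread('pics/wrist_2.png')
z=cv2.resize(a[80:220,165:385],None,fx=3.6,fy=3.6,interpolation=cv2.INTER_CUBIC)
z=cv2.convertScaleAbs(z,alpha=1.8,beta=10)
cv2.imwrite('pics/w2z.png',z)
E
```

```text
(no output)
```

View pics/w2z.png

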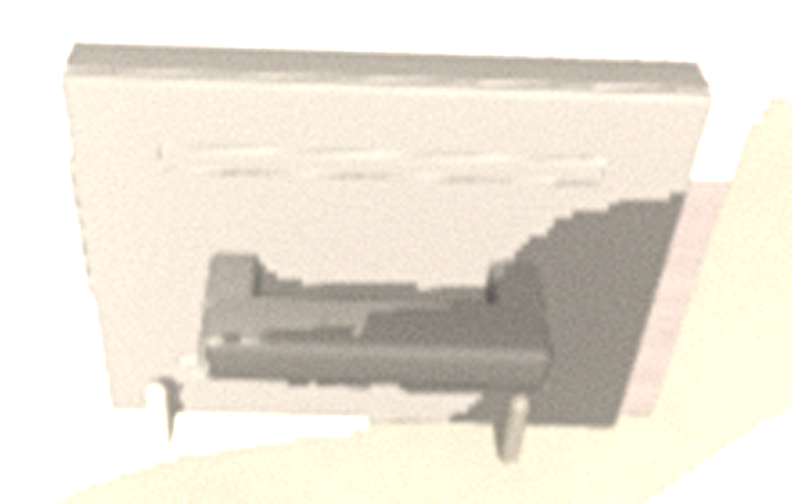

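```bash
python3 - <<'E'
from h import *
W=load('wrist','2'); w=lambda u,v:(165+u/3.6,80+v/3.6)
def rep(n,a,b,z):
  A=onz(W,*w(*a),z);B=onz(W,*w(*b),z);d=B-A;print(n,A.round(1),B.round(1),'mid',((A+B)/2).round(1),'len',np.hypot(*d[:2]).round(1),'ang',np.degrees(np.arctan2(d[1],d[0])).round(1))
rep('bar up',(203,342),(552,347),133.7)
rep('bar low',(207,377),(548,385),128.1)
rep('plate hi',(67,80),(708,95),124.8)
rep('plate lo',(112,407),(612,426),77)
print(W[1])
E
```

```text
bar up [517.8 167.8 133.7] [594.5 163.7 133.7] mid [556.2 165.8 133.7] len 76.8 ang -3.0
bar low [517.5 158.3 128.1] [594.9 153.5 128.1] mid [556.2 155.9 128.1] len 77.6 ang -3.5
plate hi [491.7 224.  124.8] [628.1 215.5 124.8] mid [559.9 219.7 124.8] len 136.7 ang -3.6
plate lo [484.3 137.1  77. ] [623.1 126.5  77. ] mid [553.7 131.8  77. ] len 139.2 ang -4.4
[546.85564736 222.41391496 370.46085779]
```

Call:
{"api": "servo_tool", "payload": {"increments": [{"x": 0.19, "y": 0.11, "z": 0.4, "spin": 0.02, "hand": 1}, {"x": 0.19, "y": 0.11, "z": 0.4, "spin": 0.02, "hand": 1}, {"x": 0.19, "y": 0.11, "z": 0.4, "spin": 0.02, "hand": 1}, {"x": 0.19, "y": 0.11, "z": 0.4, "spin": 0.02, "hand": 1}, {"x": 0.19, "y": 0.11, "z": 0.4, "spin": 0.02, "hand": 1}, {"x": 0.19, "y": 0.11, "z": 0.4, "spin": 0, "hand": 1}, {"x": 0, "y": 0, "z": 0.4, "spin": 0, "hand": 1}, {"x": 0, "y": 0, "z": 0.1, "spin": 0, "hand": 1}, {"x": 0, "y": 0, "z": 0, "spin": 0, "hand": 1}, {"x": 0, "y": 0, "z": 0, "spin": 0, "hand": 1}]}}

```text
clock: 4.4
eef_pos: [555.2, 159.7, 171.4]
ee_rot: [-179.1, 0.5, 85.7]
wrist_force: [-0.9, -0.2, 0.6]
finger_gap: 85.7
```

```bash
python3 - <<'E'
from h import *
snap(['wrist'],'3');o=manip.get_obs();print(o['eef_pos'],o['ee_rot'],o['joint_vel'].round(1))
a=cv2.imread('pics/wrist_3.png');cv2.imwrite('pics/w3z.png',cv2.convertScaleAbs(cv2.resize(a[80:345,115:395],None,fx=2.25,fy=2.25,interpolation=cv2.INTER_CUBIC),alpha=1.8,beta=10))
E
```

```text
[555.22397073 159.7723137  171.47235734] [-179.14430258    0.51696068   85.67594668] [ 0.1 -0.3  0.  -0.2 -0.  -0.  -0. ]
```

View pics/w3z.png

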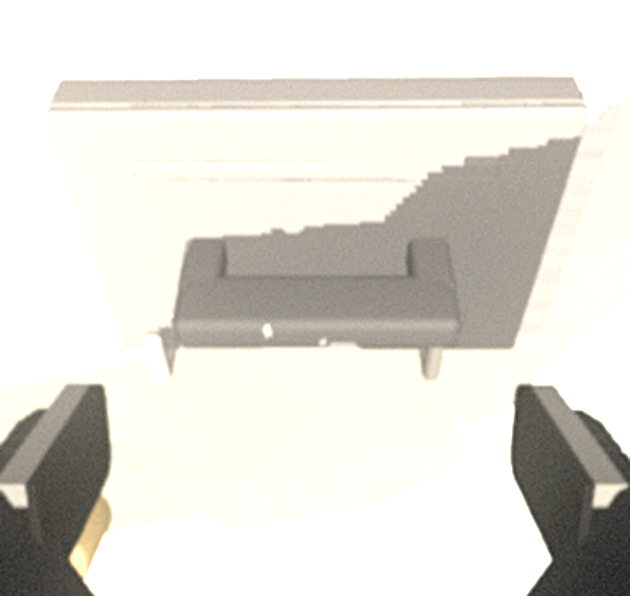

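```bash
python3 - <<'E'
from h import *
W=load('wrist','3'); w=lambda u,v:(115+u/2.25,80+v/2.25)
def rep(n,a,b,z):
  A=onz(W,*w(*a),z);B=onz(W,*w(*b),z);d=B-A;print(n,A.round(1),B.round(1),'mid',((A+B)/2).round(1),'len',np.hypot(*d[:2]).round(1),'ang',np.degrees(np.arctan2(d[1],d[0])).round(1))
rep('bar up',(177,318),(460,320),133.7)
rep('bar low',(175,343),(459,345),128.1)
rep('plate hi',(51,108),(586,107),124.8)
rep('plate lo',(128,347),(516,348),77)
rep('tips',(106,384),(513,384),176.5)
print(W[1], Rot.from_matrix(W[2]).as_euler('xyz',degrees=True))
E
```

```text
bar up [519.2 169.4 133.7] [594.4 163.5 133.7] mid [556.8 166.5 133.7] len 75.4 ang -4.5
bar low [516.2 159.8 128.1] [595.1 153.6 128.1] mid [555.6 156.7 128.1] len 79.1 ang -4.5
plate hi [492.5 225.9 124.8] [628.4 215.8 124.8] mid [560.5 220.8 124.8] len 136.4 ang -4.2
plate lo [485.5 137.   77. ] [624.8 126.8  77. ] mid [555.2 131.9  77. ] len 139.7 ang -4.2
tips [513.3 172.8 176.5] [597.  167.  176.5] mid [555.2 169.9 176.5] len 83.9 ang -4.0
[562.48846227 236.87887289 304.13050118] [162.29725359   0.88035128  -4.4320524 ]
```

```bash
cat >> h.py <<'E'
def tool(d,o=None):
    o=o or manip.get_obs(); R=Rot.from_euler('xyz',o['ee_rot'],degrees=True).as_matrix(); return (R.T@np.asarray(d,float)/20).round(3)
def st():
    o=manip.get_obs(); print(round(o['clock'],2),o['eef_pos'].round(1),o['ee_rot'].round(2),'F',o['wrist_force'].round(1),'M',o['ft_torque'].round(2),'gap',round(o['finger_gap'],1)); return o
E
python3 -c "
from h import *
print(tool([1.1,5.8,-54]))"
```

```text
[0.318 0.073 2.696]
```

Call:
{"api": "servo_tool", "payload": {"increments": [{"x": 0.05, "y": 0.01, "z": 0.35, "spin": 0, "hand": 1}, {"x": 0.05, "y": 0.01, "z": 0.35, "spin": 0, "hand": 1}, {"x": 0.05, "y": 0.01, "z": 0.35, "spin": 0, "hand": 1}, {"x": 0.05, "y": 0.01, "z": 0.35, "spin": 0, "hand": 1}, {"x": 0.05, "y": 0.01, "z": 0.35, "spin": 0, "hand": 1}, {"x": 0.05, "y": 0.01, "z": 0.35, "spin": 0, "hand": 1}, {"x": 0.02, "y": 0.01, "z": 0.3, "spin": 0, "hand": 1}, {"x": 0, "y": 0, "z": 0.2, "spin": 0, "hand": 1}, {"x": 0, "y": 0, "z": 0.1, "spin": 0, "hand": 1}, {"x": 0, "y": 0, "z": 0, "spin": 0, "hand": 1}]}}

```text
clock: 5.45
eef_pos: [556.6, 166.0, 112.7]
ee_rot: [-179.2, 0.5, 85.7]
wrist_force: [0.3, 0.6, 0.6]
finger_gap: 85.5
```

```bash
python3 - <<'E'
from h import *
snap(['wrist'],'4');st()
a=cv2.imread('pics/wrist_4.png');cv2.imwrite('pics/w4z.png',cv2.convertScaleAbs(cv2.resize(a[80:345,115:395],None,fx=2.25,fy=2.25,interpolation=cv2.INTER_CUBIC),alpha=1.8,beta=10))
E
```

```text
5.5 [556.6 166.  112.9] [-179.19    0.51   85.66] F [ 0.2 -0.3  0.6] M [-0.   -0.01 -0.  ] gap 85.6
```

View pics/w4z.png

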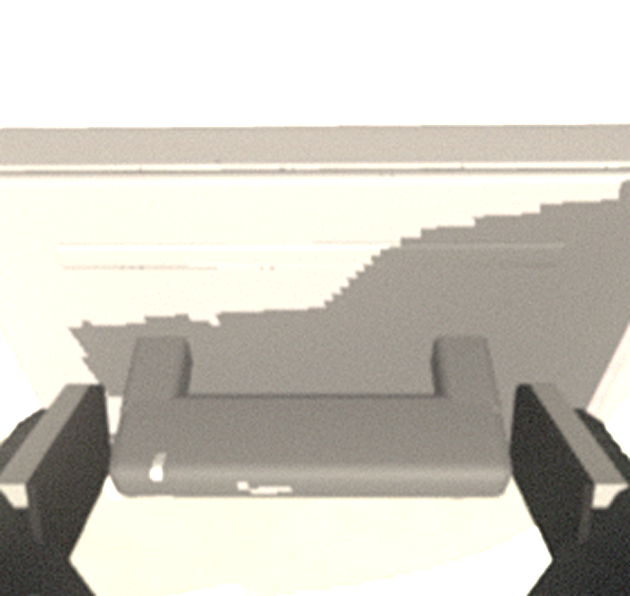

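Call:
{"api": "servo_tool", "payload": {"increments": [{"x": 0, "y": 0, "z": 0.2, "spin": 0, "hand": 1}, {"x": 0, "y": 0, "z": 0.2, "spin": 0, "hand": 1}, {"x": 0, "y": 0, "z": 0.1, "spin": 0, "hand": 1}, {"x": 0, "y": 0, "z": 0, "spin": 0, "hand": 0.7}, {"x": 0, "y": 0, "z": 0, "spin": 0, "hand": 0.7}, {"x": 0, "y": 0, "z": 0, "spin": 0, "hand": 0.5}, {"x": 0, "y": 0, "z": 0, "spin": 0, "hand": 0.5}, {"x": 0, "y": 0, "z": 0, "spin": 0, "hand": 0}, {"x": 0, "y": 0, "z": 0, "spin": 0, "hand": -1}, {"x": 0, "y": 0, "z": 0, "spin": 0, "hand": -1}], "squeeze": 60}}

```text
clock: 6.5
eef_pos: [557.1, 165.9, 103.4]
ee_rot: [-179.3, 0.5, 85.6]
wrist_force: [0.3, 0.3, 0.4]
finger_gap: 78.6
```

```bash
python3 - <<'E'
from h import *
snap(['wrist'],'5');o=st()
a=cv2.imread('pics/wrist_5.png');cv2.imwrite('pics/w5z.png',cv2.convertScaleAbs(cv2.resize(a[80:345,115:395],None,fx=2.25,fy=2.25,interpolation=cv2.INTER_CUBIC),alpha=1.8,beta=10))
y=np.radians(85.7);u=np.array([.883*np.cos(y),.883*np.sin(y),.469]);n=np.array([-.469*np.cos(y),-.469*np.sin(y),.883])
print(tool(24*u+1.5*n),tool(n*20))
E
```

```text
6.55 [557.  165.9 103.4] [-179.28    0.49   85.63] F [0.2 0.  0.1] M [0.02 0.08 0.02] gap 78.5
[ 1.019 -0.009 -0.638] [-0.477 -0.011 -0.879]
```

View pics/w5z.png

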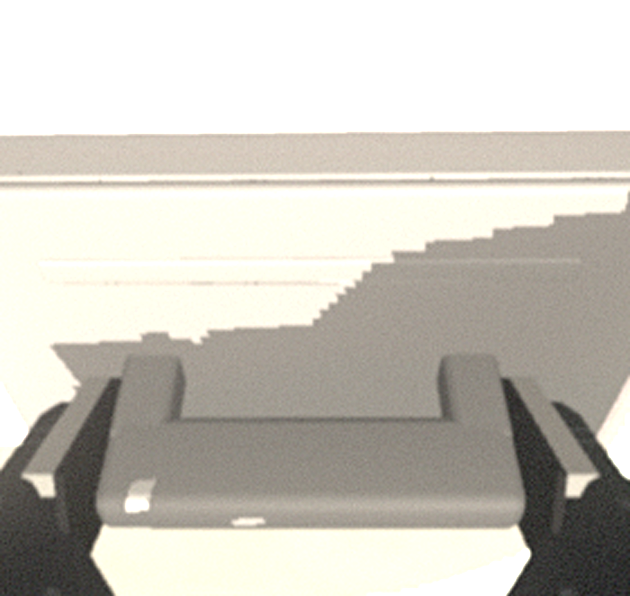

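Call:
{"api": "servo_tool", "payload": {"increments": [{"x": -0.01, "y": 0, "z": -0.05, "spin": 0, "hand": -1}, {"x": 0.13, "y": 0, "z": -0.07, "spin": 0, "hand": -1}, {"x": 0.13, "y": 0, "z": -0.07, "spin": 0, "hand": -1}, {"x": 0.13, "y": 0, "z": -0.07, "spin": 0, "hand": -1}, {"x": 0.13, "y": 0, "z": -0.07, "spin": 0, "hand": -1}, {"x": 0.13, "y": 0, "z": -0.07, "spin": 0, "hand": -1}, {"x": 0.13, "y": 0, "z": -0.07, "spin": 0, "hand": -1}, {"x": 0.13, "y": 0, "z": -0.07, "spin": 0, "hand": -1}, {"x": 0.13, "y": 0, "z": -0.07, "spin": 0, "hand": -1}, {"x": 0, "y": 0, "z": 0, "spin": 0, "hand": -1}], "squeeze": 60}}

```text
clock: 7.55
eef_pos: [558.7, 189.1, 116.2]
ee_rot: [-179.3, 0.5, 85.7]
wrist_force: [0.7, 1.0, -1.4]
finger_gap: 79.0
```

```bash
python3 - <<'E'
from h import *
snap(['wrist','side','scene'],'6');o=st()
d=o['eef_pos']-np.array([557,165.9,103.4]);y=np.radians(85.7);u=np.array([.883*np.cos(y),.883*np.sin(y),.469]);n=np.array([-.469*np.cos(y),-.469*np.sin(y),.883])
print('up',d@u,'normal',d@n)
a=cv2.imread('pics/wrist_6.png')[60:384,60:460];cv2.imwrite('pics/w6z.png',cv2.convertScaleAbs(cv2.resize(a,None,fx=1.7,fy=1.7),alpha=1.8,beta=10))
a=cv2.imread('pics/side_6.png');cv2.imwrite('pics/side_6z.png',cv2.resize(a[135:235,190:350],None,fx=5,fy=5,interpolation=cv2.INTER_CUBIC))
E
```

```text
7.7 [558.5 188.2 115.8] [-179.22    0.51   85.64] F [-1.  -0.  -1.5] M [ 0.02 -0.03  0.03] gap 78.9
up 25.55429735918821 normal 0.5086348695356024
```

View pics/w6z.png

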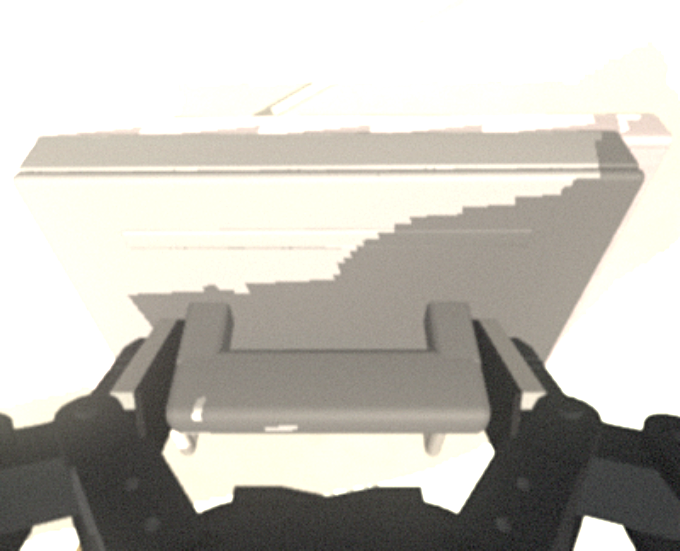

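View pics/side_6z.png

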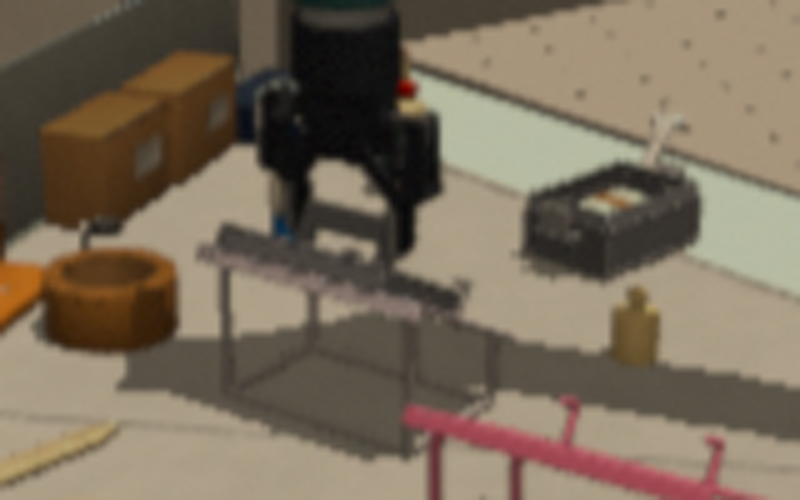

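Call:
{"api": "servo_tool", "payload": {"increments": [{"x": -0.07, "y": 0, "z": -0.14, "spin": 0, "hand": -1}, {"x": -0.12, "y": 0, "z": -0.22, "spin": 0, "hand": -1}, {"x": -0.12, "y": 0, "z": -0.22, "spin": 0, "hand": -1}, {"x": -0.12, "y": 0, "z": -0.22, "spin": 0, "hand": -1}, {"x": -0.14, "y": 0, "z": -0.26, "spin": 0, "hand": -1}, {"x": -0.14, "y": 0, "z": -0.26, "spin": 0, "hand": -1}, {"x": -0.14, "y": 0, "z": -0.26, "spin": 0, "hand": -1}, {"x": -0.14, "y": 0, "z": -0.26, "spin": 0, "hand": -1}, {"x": -0.14, "y": 0, "z": -0.28, "spin": 0, "hand": -1}, {"x": -0.14, "y": 0, "z": -0.28, "spin": 0, "hand": -1}], "squeeze": 60}}

```text
clock: 8.7
eef_pos: [557.0, 159.9, 168.1]
ee_rot: [-179.2, 0.6, 85.6]
wrist_force: [-0.8, -0.2, -1.7]
finger_gap: 78.9
```

```bash
python3 - <<'E'
from h import *
snap(['wrist','side'],'7');o=st()
a=cv2.imread('pics/wrist_7.png')[60:384,60:460];cv2.imwrite('pics/w7z.png',cv2.convertScaleAbs(cv2.resize(a,None,fx=1.7,fy=1.7),alpha=1.8,beta=10))
a=cv2.imread('pics/side_7.png');cv2.imwrite('pics/side_7z.png',cv2.resize(a[135:235,190:350],None,fx=5,fy=5,interpolation=cv2.INTER_CUBIC))
E
```

```text
8.8 [557.6 159.8 168.5] [-179.29    0.55   85.53] F [-0.5 -0.1 -1.7] M [ 0.02 -0.04  0.02] gap 78.7
```

View pics/w7z.png

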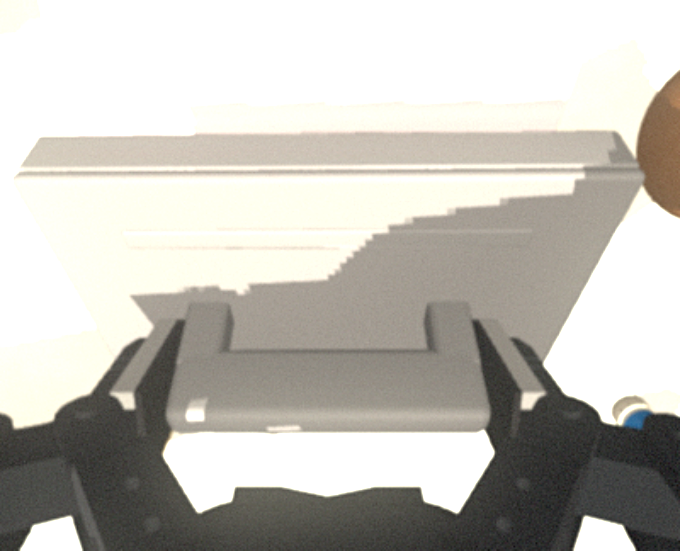

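View pics/side_7z.png

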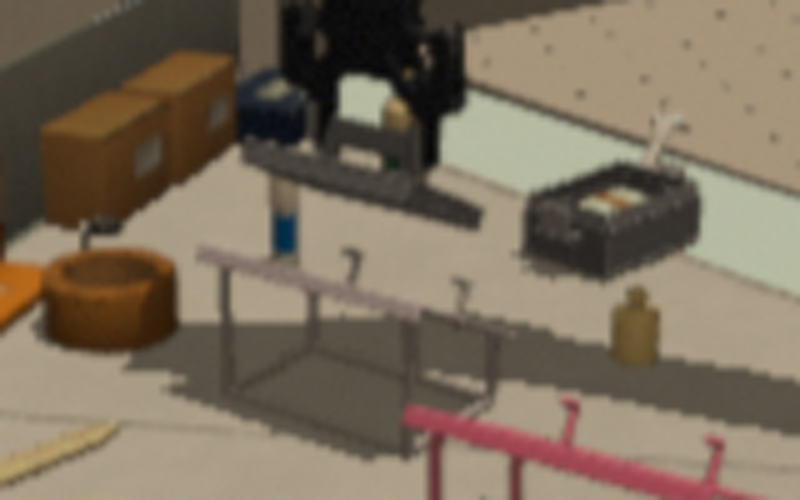

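```bash
python3 -c "
from plan import *
plan(12,-172,20,85.5,-80)"
```

```text
x -0.85 y 0.13 z -0.10 spin 1.00
x -0.83 y 0.24 z -0.10 spin 1.00
x -0.78 y 0.36 z -0.10 spin 1.00
x -0.73 y 0.46 z -0.10 spin 1.00
x -0.66 y 0.56 z -0.10 spin 1.00
x -0.57 y 0.65 z -0.10 spin 1.00
x -0.48 y 0.72 z -0.10 spin 1.00
x -0.37 y 0.78 z -0.10 spin 1.00
x -0.26 y 0.82 z -0.10 spin 1.00
x -0.14 y 0.85 z -0.10 spin 1.00
```

Call:
{"api": "servo_tool", "payload": {"increments": [{"x": -0.6, "y": 0.1, "z": -0.3, "spin": 0.5, "hand": -1}, {"x": -0.83, "y": 0.24, "z": -0.2, "spin": 1, "hand": -1}, {"x": -0.78, "y": 0.36, "z": -0.1, "spin": 1, "hand": -1}, {"x": -0.73, "y": 0.46, "z": -0.1, "spin": 1, "hand": -1}, {"x": -0.66, "y": 0.56, "z": -0.1, "spin": 1, "hand": -1}, {"x": -0.57, "y": 0.65, "z": -0.1, "spin": 1, "hand": -1}, {"x": -0.48, "y": 0.72, "z": -0.1, "spin": 1, "hand": -1}, {"x": -0.37, "y": 0.78, "z": -0.1, "spin": 1, "hand": -1}, {"x": -0.26, "y": 0.82, "z": -0.1, "spin": 1, "hand": -1}, {"x": -0.14, "y": 0.85, "z": 0, "spin": 1, "hand": -1}], "squeeze": 60}}

```text
clock: 9.8
eef_pos: [576.6, -6.2, 192.9]
ee_rot: [179.9, 0.9, 7.0]
wrist_force: [0.4, 0.5, -1.0]
finger_gap: 78.7
```

```bash
python3 -c "
from h import *
o=st();from plan import *
print(o['qpos'].round(0))
plan(570-o['eef_pos'][0],-12-o['eef_pos'][1],0,o['ee_rot'][2],-12.8-o['ee_rot'][2],5)"
```

```text
9.8 [576.6  -6.2 192.9] [179.94   0.92   7.01] F [ 0.4  0.5 -1. ] M [-0.04 -0.05  0.  ] gap 78.7
[ -5.  34.   5. 101.  -3.  46. -82.]
x -0.07 y 0.05 z 0.00 spin 0.50
x -0.07 y 0.05 z 0.00 spin 0.50
x -0.07 y 0.06 z 0.00 spin 0.50
x -0.06 y 0.06 z 0.00 spin 0.50
x -0.06 y 0.07 z 0.00 spin 0.50
```

Call:
{"api": "servo_tool", "payload": {"increments": [{"x": -0.07, "y": 0, "z": 0, "spin": 0.5, "hand": -1}, {"x": -0.07, "y": 0, "z": 0, "spin": 0.5, "hand": -1}, {"x": -0.07, "y": 0, "z": 0, "spin": 0.5, "hand": -1}, {"x": -0.06, "y": 0, "z": 0, "spin": 0.5, "hand": -1}, {"x": -0.06, "y": 0, "z": 0, "spin": 0.3, "hand": -1}, {"x": 0, "y": 0, "z": 0, "spin": 0, "hand": -1}, {"x": 0, "y": 0, "z": 0, "spin": 0, "hand": -1}, {"x": 0, "y": 0, "z": 0, "spin": 0, "hand": -1}, {"x": 0, "y": 0, "z": 0, "spin": 0, "hand": -1}, {"x": 0, "y": 0, "z": 0, "spin": 0, "hand": -1}], "squeeze": 60}}

```text
clock: 10.8
eef_pos: [569.3, -8.2, 191.5]
ee_rot: [179.6, 1.0, -12.3]
wrist_force: [-0.4, -0.1, -1.9]
finger_gap: 78.6
```

```bash
python3 - <<'E'
from h import *
snap(['wrist','side','scene'],'8');o=st()
a=cv2.imread('pics/scene_8.png');cv2.imwrite('pics/scene_8z.png',cv2.resize(a[190:280,280:400],None,fx=6,fy=6,interpolation=cv2.INTER_CUBIC))
a=cv2.imread('pics/side_8.png');cv2.imwrite('pics/side_8z.png',cv2.resize(a[140:200,240:340],None,fx=8,fy=8,interpolation=cv2.INTER_CUBIC))
E
```

```text
10.95 [569.3  -8.3 191.5] [179.55   0.96 -12.35] F [-0.3  0.6 -1.8] M [ 0.04 -0.02  0.01] gap 78.6
```

View pics/wrist_8.png

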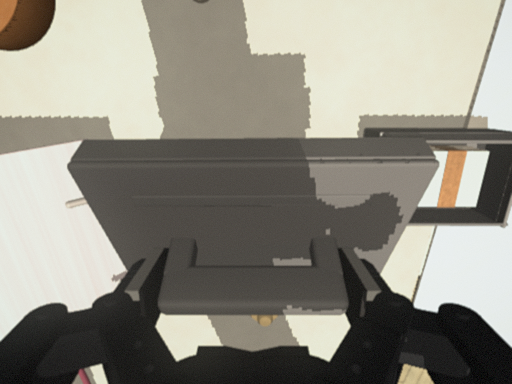

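View pics/scene_8z.png

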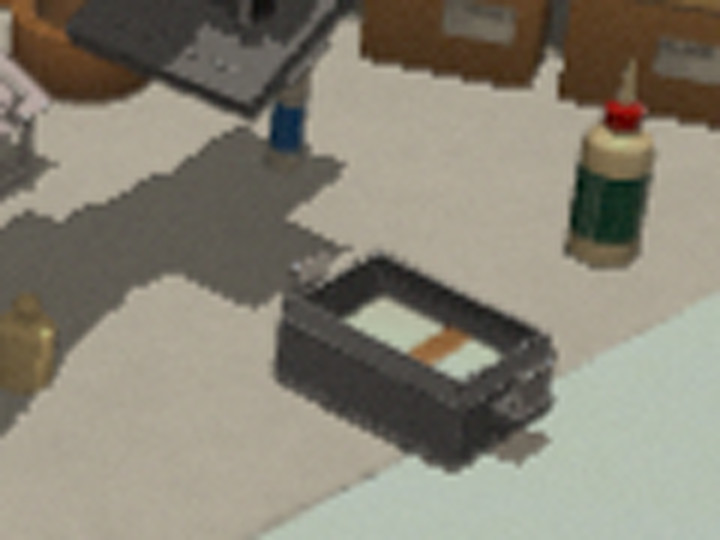

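View pics/side_8z.png

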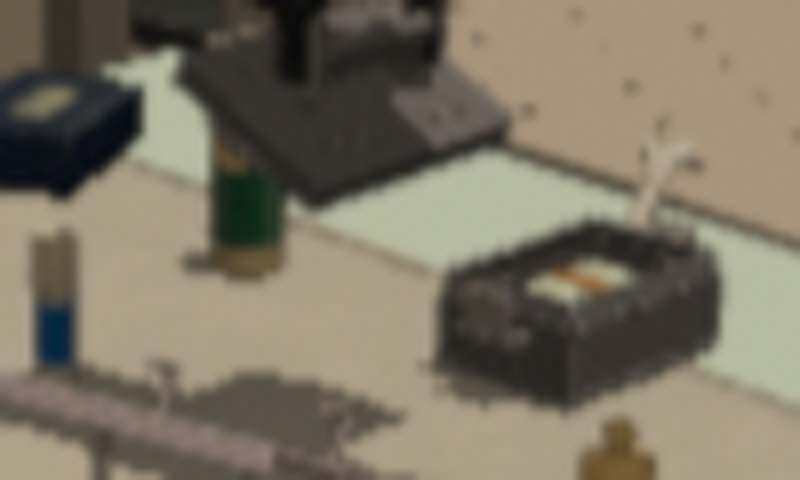

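```bash
python3 - <<'E'
from h import *
a=cv2.imread('pics/wrist_8.png')
cv2.imwrite('pics/w8z.png',cv2.convertScaleAbs(cv2.resize(a[110:240,350:512],None,fx=4.5,fy=4.5,interpolation=cv2.INTER_CUBIC),alpha=1.8,beta=10))
E
```

```text
(no output)
```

View pics/w8z.png

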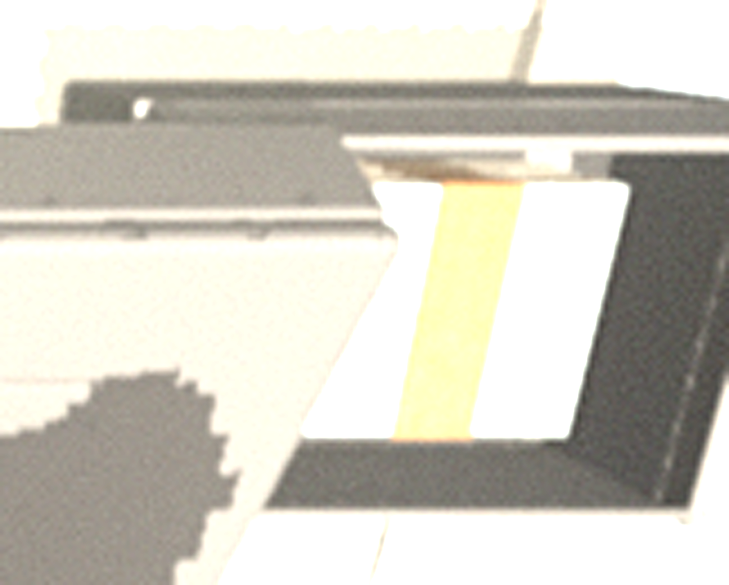

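```bash
python3 - <<'E'
from h import *
W=load('wrist','8'); w=lambda u,v:(350+u/4.5,110+v/4.5)
P=lambda q:onz(W,*w(*q),60)
far=[P((350,137)),P((725,138))]; near=[P((280,518)),P((685,520))]; br=P((693,515))
for l in(far,near): d=l[1]-l[0]; print(np.round(l,1),np.degrees(np.arctan2(d[1],d[0])))
yw=np.radians(-12.8); ex=np.array([np.cos(yw),np.sin(yw),0]);ey=np.array([-np.sin(yw),np.cos(yw),0])
fx=np.mean([p@ex for p in far]);nx=np.mean([p@ex for p in near]);print('width',fx-nx)
c=(fx+nx)/2*ex+(br@ey+60.5)*ey; print('centre',c,'by width-shift', 'br',br)
# w1 centre in same frame
for q in ([530.7,-183,0],[515.6,-191,0]): print(np.dot(q,ex),np.dot(q,ey), 'this',c@ex,c@ey)
S=load('scene','8');s=lambda u,v:(280+u/6,190+v/6)
cs=np.array([onz(S,*s(*q),60) for q in [(380,255),(284,305),(460,392),(550,338)]])
print(cs.round(),cs.mean(0))
D=load('side','8');s=lambda u,v:(240+u/8,140+v/8)
cs=np.array([onz(D,*s(*q),60) for q in [(443,275),(572,330),(717,265),(598,220)]])
print(cs.round(),cs.mean(0))
bs=[onz(D,*s(*q),0) for q in [(567,405),(440,362),(715,345)]];print('base side',np.round(bs))
s=lambda u,v:(280+u/6,190+v/6)
bs=[onz(S,*s(*q),0) for q in [(452,467),(280,380),(548,405)]];print('base scene',np.round(bs))
E
```

```text
[[ 576.2 -164.    60. ]
 [ 560.5 -234.2   60. ]] -102.62564621982229
[[ 499.2 -146.5   60. ]
 [ 480.2 -229.5   60. ]] -102.8915592154657
width 79.14857661499013
centre [ 531.9926805  -180.61491846    0.        ] by width-shift br [ 481.04455473 -231.08156653   60.        ]
558.055137394325 -60.876544151266785 this 558.7872827156087 -58.26434200330532
545.1027701252667 -72.02312129976524 this 558.7872827156087 -58.26434200330532
[[ 577. -140.   60.]
 [ 492. -119.   60.]
 [ 468. -238.   60.]
 [ 550. -258.   60.]] [ 521.35866295 -188.6054925    60.        ]
[[ 575. -115.   60.]
 [ 482.  -77.   60.]
 [ 462. -208.   60.]
 [ 547. -242.   60.]] [ 516.43617908 -160.24750174   60.        ]
base side [[ 504. -122.    0.]
 [ 589. -141.    0.]
 [ 475. -246.    0.]]
base scene [[ 482. -234.    0.]
 [ 505. -116.    0.]
 [ 574. -256.    0.]]
```

```bash
python3 -c "
from h import *
o=st();print(tool([504.7-o['eef_pos'][0],-176.8-o['eef_pos'][1],0])/9)"
```

```text
10.95 [569.3  -8.3 191.5] [179.55   0.96 -12.35] F [-0.3  0.6 -1.8] M [ 0.04 -0.02  0.01] gap 78.6
[-0.15011111  0.99133333  0.01022222]
```

Call:
{"api": "servo_tool", "payload": {"increments": [{"x": -0.15, "y": 0.9, "z": 0, "spin": 0.06, "hand": -1}, {"x": -0.15, "y": 1, "z": 0, "spin": 0, "hand": -1}, {"x": -0.15, "y": 1, "z": 0, "spin": 0, "hand": -1}, {"x": -0.15, "y": 1, "z": 0, "spin": 0, "hand": -1}, {"x": -0.15, "y": 1, "z": 0.1, "spin": 0, "hand": -1}, {"x": -0.15, "y": 1, "z": 0.2, "spin": 0, "hand": -1}, {"x": -0.15, "y": 0.95, "z": 0.4, "spin": 0, "hand": -1}, {"x": -0.15, "y": 0.85, "z": 0.5, "spin": 0, "hand": -1}, {"x": -0.15, "y": 0.6, "z": 0.6, "spin": 0, "hand": -1}, {"x": -0.1, "y": 0.4, "z": 0.6, "spin": 0, "hand": -1}], "squeeze": 60}}

```text
clock: 11.95
eef_pos: [494.0, -189.4, 146.7]
ee_rot: [179.2, 0.7, -13.3]
wrist_force: [0.2, 0.8, -1.6]
finger_gap: 78.8
```

```bash
python3 -c "
from h import *
o=st();print(tool([504.7-o['eef_pos'][0],-176.8-o['eef_pos'][1],112-o['eef_pos'][2]]))"
```

```text
11.95 [ 494.  -189.4  146.7] [179.2    0.72 -13.3 ] F [ 0.2  0.8 -1.6] M [ 0.03 -0.04 -0.01] gap 78.8
[ 0.398 -0.762  1.721]
```

Call:
{"api": "servo_tool", "payload": {"increments": [{"x": 0.08, "y": -0.12, "z": 0.2, "spin": -0.05, "hand": -1}, {"x": 0.08, "y": -0.13, "z": 0.25, "spin": 0, "hand": -1}, {"x": 0.08, "y": -0.13, "z": 0.25, "spin": 0, "hand": -1}, {"x": 0.06, "y": -0.13, "z": 0.25, "spin": 0, "hand": -1}, {"x": 0.05, "y": -0.1, "z": 0.25, "spin": 0, "hand": -1}, {"x": 0.03, "y": -0.05, "z": 0.2, "spin": 0, "hand": -1}, {"x": 0, "y": 0, "z": 0.1, "spin": 0, "hand": -1}, {"x": 0, "y": 0, "z": 0, "spin": 0, "hand": -1}, {"x": 0, "y": 0, "z": 0, "spin": 0, "hand": -1}, {"x": 0, "y": 0, "z": 0, "spin": 0, "hand": -1}], "squeeze": 60}}

```text
clock: 12.95
eef_pos: [503.7, -178.7, 114.3]
ee_rot: [179.2, 0.8, -12.9]
wrist_force: [0.0, 0.2, -1.3]
finger_gap: 78.5
```

```bash
cat > look.py <<'E'
from h import *
import sys
t=sys.argv[1]
snap(['side','scene'],t);o=st()
a=cv2.imread(f'pics/scene_{t}.png')[190:280,290:400];b=cv2.imread(f'pics/side_{t}.png')[120:210,250:360]
a,b=[cv2.convertScaleAbs(cv2.resize(q,None,fx=f,fy=5,interpolation=cv2.INTER_CUBIC),alpha=1.5,beta=15) for q,f in((a,3.6),(b,3.6))]
z=[cv2.resize(q,(396,324)) for q in (a,b)]
cv2.imwrite(f'pics/look_{t}.png',np.hstack(z))
p=o['eef_pos']-np.array([532,-183,0]);yw=np.radians(-12.8);print('tub frame',p[0]*np.cos(yw)+p[1]*np.sin(yw),-p[0]*np.sin(yw)+p[1]*np.cos(yw),p[2])
E
python3 look.py 9
```

```text
13.05 [ 503.7 -178.8  114.4] [179.18   0.76 -12.94] F [-0.2 -0.7 -1.4] M [ 0.07 -0.   -0.09] gap 78.8
tub frame -28.50957623277311 -2.1235373121294314 114.38887474869419
```

View pics/look_9.png

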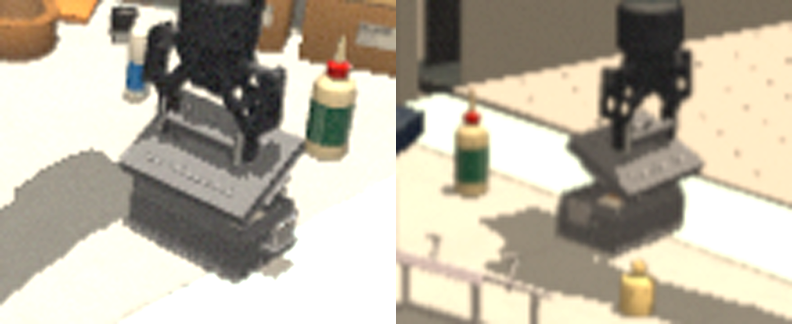

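Call:
{"api": "servo_tool", "payload": {"increments": [{"x": 0, "y": -0.05, "z": 0.2, "spin": 0, "hand": -1}, {"x": 0, "y": -0.05, "z": 0.2, "spin": 0, "hand": -1}, {"x": 0, "y": 0, "z": 0.2, "spin": 0, "hand": -1}, {"x": 0, "y": 0, "z": 0.2, "spin": 0, "hand": -1}, {"x": 0, "y": 0, "z": 0.2, "spin": 0, "hand": -1}, {"x": 0, "y": 0, "z": 0.2, "spin": 0, "hand": -1}, {"x": 0, "y": 0, "z": 0.2, "spin": 0, "hand": -1}, {"x": 0, "y": 0, "z": 0.1, "spin": 0, "hand": -1}, {"x": 0, "y": 0, "z": 0, "spin": 0, "hand": -1}, {"x": 0, "y": 0, "z": 0, "spin": 0, "hand": -1}], "squeeze": 35}}

```text
clock: 14.05
eef_pos: [503.4, -177.3, 81.4]
ee_rot: [179.2, 0.8, -13.0]
wrist_force: [-0.8, 0.4, -1.0]
finger_gap: 78.7
```

```bash
python3 look.py 10
```

```text
14.15 [ 503.5 -177.3   81.5] [179.17   0.78 -12.97] F [ 1.2  0.7 -0.9] M [ 0.04 -0.05 -0.02] gap 78.8
tub frame -29.08344350053322 -0.7479615577427925 81.47837068379734
```

View pics/look_10.png

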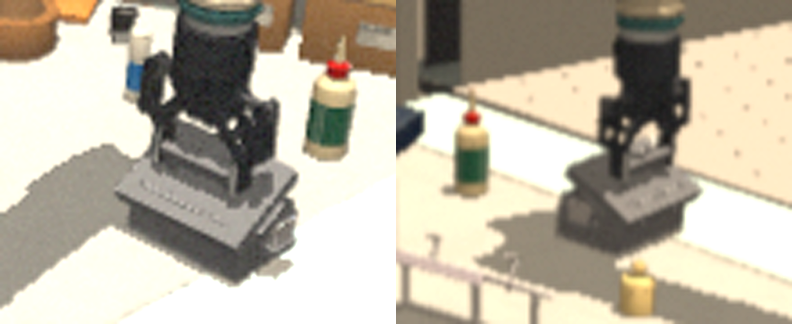

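Call:
{"api": "servo_tool", "payload": {"increments": [{"x": 0.1, "y": 0, "z": -0.04, "spin": 0, "hand": -1}, {"x": 0.12, "y": 0, "z": -0.02, "spin": 0, "hand": -1}, {"x": 0.12, "y": 0, "z": 0, "spin": 0, "hand": -1}, {"x": 0.12, "y": 0, "z": 0, "spin": 0, "hand": -1}, {"x": 0.12, "y": 0, "z": 0, "spin": 0, "hand": -1}, {"x": 0.12, "y": 0, "z": 0, "spin": 0, "hand": -1}, {"x": 0.12, "y": 0, "z": 0, "spin": 0, "hand": -1}, {"x": 0.12, "y": 0, "z": 0, "spin": 0, "hand": -1}, {"x": 0.1, "y": 0, "z": 0, "spin": 0, "hand": -1}, {"x": 0.05, "y": 0, "z": 0, "spin": 0, "hand": -1}], "squeeze": 30}}

```text
clock: 15.15
eef_pos: [513.0, -179.4, 82.3]
ee_rot: [179.3, 2.4, -12.8]
wrist_force: [-4.0, 0.6, 3.9]
finger_gap: 78.3
```

```bash
python3 look.py 11
```

```text
15.25 [ 513.2 -179.5   82.3] [179.28   2.36 -12.78] F [-4.4  1.1  4.8] M [0.52 1.14 0.25] gap 78.7
tub frame -19.164095098365316 -0.7286501462212138 82.25214543073719
```

View pics/look_11.png

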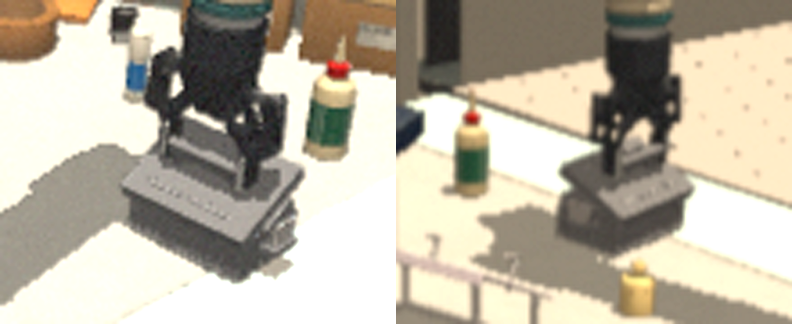

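Call:
{"api": "servo_tool", "payload": {"increments": [{"x": 0.2, "y": 0, "z": 0, "spin": 0, "hand": -1}, {"x": 0.25, "y": 0, "z": 0, "spin": 0, "hand": -1}, {"x": 0.25, "y": 0, "z": 0, "spin": 0, "hand": -1}, {"x": 0.25, "y": 0, "z": 0, "spin": 0, "hand": -1}, {"x": 0.25, "y": 0, "z": 0, "spin": 0, "hand": -1}, {"x": 0.25, "y": 0, "z": 0, "spin": 0, "hand": -1}, {"x": 0.25, "y": 0, "z": 0, "spin": 0, "hand": -1}, {"x": 0.2, "y": 0, "z": 0, "spin": 0, "hand": -1}, {"x": 0.1, "y": 0, "z": 0, "spin": 0, "hand": -1}, {"x": 0.1, "y": 0, "z": 0, "spin": 0, "hand": -1}], "squeeze": 20}}

```text
clock: 16.25
eef_pos: [515.5, -180.0, 79.9]
ee_rot: [179.7, 7.2, -12.3]
wrist_force: [-6.4, 2.3, 6.2]
finger_gap: 78.6
```

```bash
python3 look.py 12
```

```text
16.35 [ 515.5 -180.    79.9] [179.67   7.18 -12.33] F [-6.8  0.3  7.9] M [0.78 1.63 0.36] gap 78.9
tub frame -16.704234103186437 -0.7443979143096469 79.87849997759587
```

View pics/look_12.png

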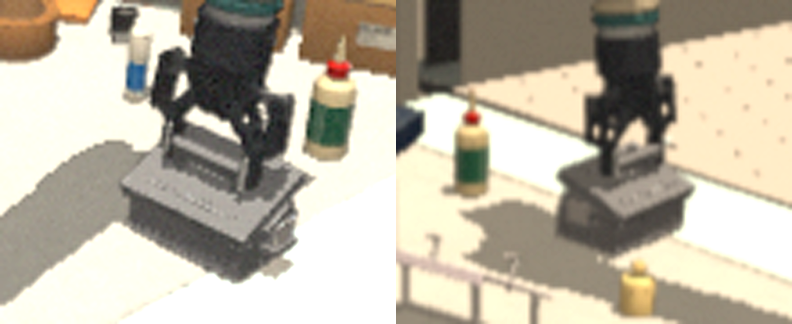

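Call:
{"api": "servo_tool", "payload": {"increments": [{"x": 0.35, "y": 0, "z": -0.1, "spin": 0, "hand": -1}, {"x": 0.4, "y": 0, "z": -0.1, "spin": 0, "hand": -1}, {"x": 0.4, "y": 0, "z": -0.05, "spin": 0, "hand": -1}, {"x": 0.4, "y": 0, "z": -0.05, "spin": 0, "hand": -1}, {"x": 0.4, "y": 0, "z": -0.05, "spin": 0, "hand": -1}, {"x": 0.4, "y": 0, "z": -0.05, "spin": 0, "hand": -1}, {"x": 0.4, "y": 0, "z": -0.05, "spin": 0, "hand": -1}, {"x": 0.3, "y": 0, "z": 0, "spin": 0, "hand": -1}, {"x": 0.2, "y": 0, "z": 0, "spin": 0, "hand": -1}, {"x": 0.1, "y": 0, "z": 0, "spin": 0, "hand": -1}], "squeeze": 20}}

```text
clock: 17.35
eef_pos: [522.6, -182.3, 76.5]
ee_rot: [-179.8, 14.8, -12.6]
wrist_force: [-6.0, 1.8, 7.9]
finger_gap: 78.6
```

```bash
python3 look.py 13
```

```text
17.45 [ 522.7 -182.3   76.4] [-179.81   14.81  -12.64] F [-6.8  1.3  7.6] M [0.68 1.81 0.13] gap 78.2
tub frame -9.23935625654544 -1.370867816499846 76.42343601391303
```

View pics/look_13.png

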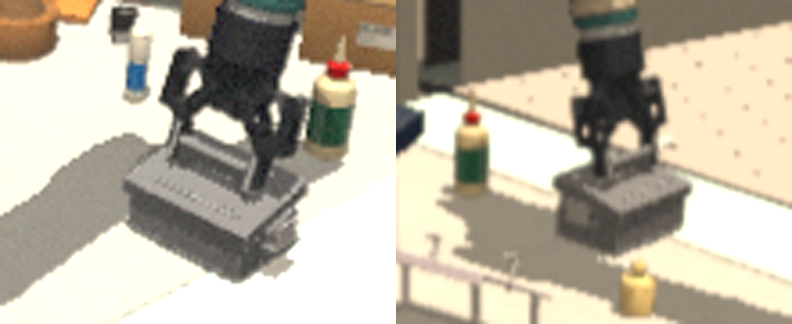

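Call:
{"api": "servo_tool", "payload": {"increments": [{"x": 0.3, "y": 0, "z": 0.2, "spin": 0, "hand": -1}, {"x": 0.3, "y": 0, "z": 0.3, "spin": 0, "hand": -1}, {"x": 0.3, "y": 0, "z": 0.3, "spin": 0, "hand": -1}, {"x": 0.3, "y": 0, "z": 0.4, "spin": 0, "hand": -1}, {"x": 0.3, "y": 0, "z": 0.4, "spin": 0, "hand": -1}, {"x": 0.3, "y": 0, "z": 0.4, "spin": 0, "hand": -1}, {"x": 0.2, "y": 0, "z": 0.4, "spin": 0, "hand": -1}, {"x": 0.2, "y": 0, "z": 0.4, "spin": 0, "hand": -1}, {"x": 0.1, "y": 0, "z": 0.4, "spin": 0, "hand": -1}, {"x": 0.1, "y": 0, "z": 0.4, "spin": 0, "hand": -1}], "squeeze": 25}}

```text
clock: 18.45
eef_pos: [530.3, -184.2, 66.5]
ee_rot: [-179.5, 17.7, -12.8]
wrist_force: [-9.7, 5.5, 55.0]
finger_gap: 78.8
```

```bash
python3 look.py 14
```

```text
18.55 [ 530.3 -184.2   66.5] [-179.47   17.71  -12.77] F [-9.8  6.1 54.7] M [0.86 4.38 0.06] gap 78.6
tub frame -1.3847648552767515 -1.5830000716330823 66.47819909451367
```

View pics/look_14.png

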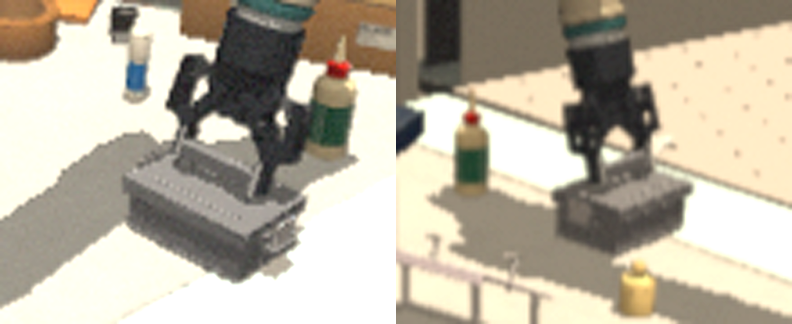

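Call:
{"api": "servo_tool", "payload": {"increments": [{"x": 0, "y": 0, "z": -0.1, "spin": 0, "hand": -1}, {"x": 0, "y": 0, "z": 0, "spin": 0, "hand": -1}, {"x": 0, "y": 0, "z": 0, "spin": 0, "hand": -1}, {"x": 0, "y": 0, "z": 0, "spin": 0, "hand": -1}, {"x": 0, "y": 0, "z": 0, "spin": 0, "hand": -1}, {"x": 0, "y": 0, "z": 0, "spin": 0, "hand": -1}, {"x": 0, "y": 0, "z": 0, "spin": 0, "hand": -1}, {"x": 0, "y": 0, "z": 0, "spin": 0, "hand": -1}, {"x": 0, "y": 0, "z": 0, "spin": 0, "hand": -1}, {"x": 0, "y": 0, "z": 0, "spin": 0, "hand": -1}], "squeeze": 25}}

```text
clock: 19.55
eef_pos: [531.0, -184.3, 67.6]
ee_rot: [-179.5, 17.6, -12.8]
wrist_force: [-4.4, 0.8, 1.2]
finger_gap: 78.8
```

```bash
python3 look.py 15; python3 - <<'E'
from h import *
snap(['wrist'],'15')
a=cv2.imread('pics/wrist_15.png');cv2.imwrite('pics/w15z.png',cv2.convertScaleAbs(cv2.resize(a,None,fx=1.5,fy=1.5),alpha=1.8,beta=10))
a=cv2.imread('pics/scene_15.png')[205:270,315:390];b=cv2.imread('pics/side_15.png')[160:200,285:340]
cv2.imwrite('pics/z15.png',np.hstack([cv2.convertScaleAbs(cv2.resize(q,(400,400),interpolation=cv2.INTER_CUBIC),alpha=1.5,beta=15) for q in(a,b)]))
E
```

```text
19.65 [ 531.  -184.3   67.6] [-179.55   17.58  -12.82] F [-4.9  1.2  1. ] M [-0.12  0.42  0.07] gap 78.8
tub frame -0.6417002293232352 -1.5219445720398046 67.58008878534369
```

View pics/w15z.png

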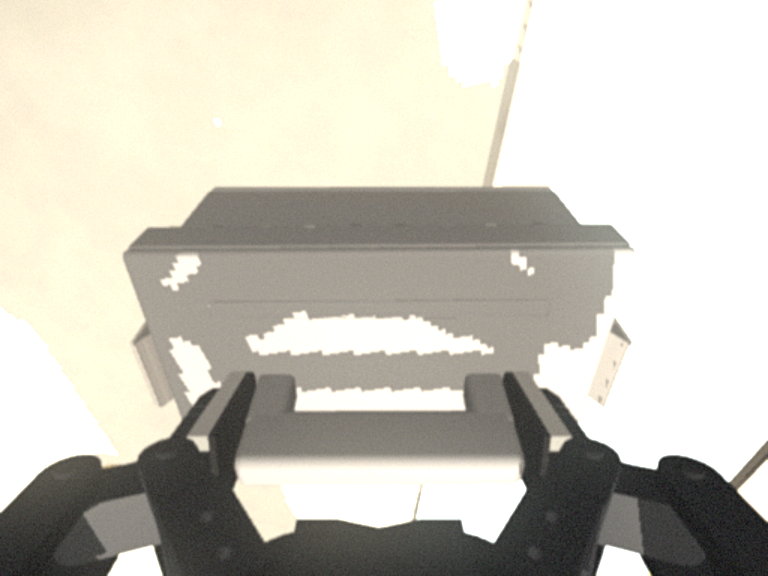

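View pics/z15.png

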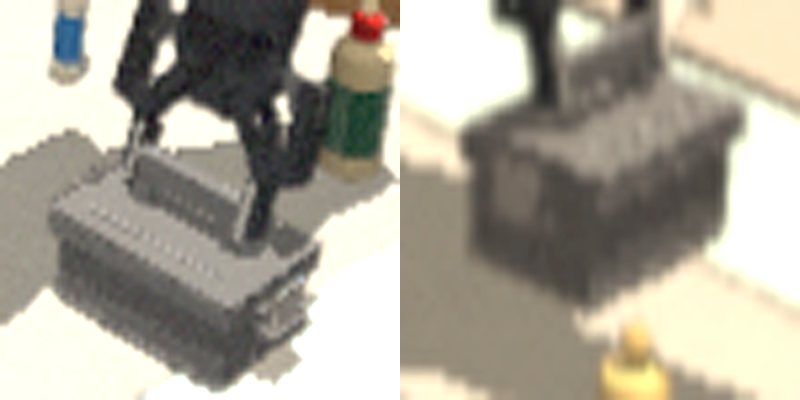

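```bash
python3 - <<'E'
from h import *
W=load('wrist','15'); w=lambda u,v:(u/1.5,v/1.5)
yw=np.radians(-12.8); ex=np.array([np.cos(yw),np.sin(yw),0]);ey=np.array([-np.sin(yw),np.cos(yw),0])
def L(n,a,b,z):
  A=onz(W,*w(*a),z);B=onz(W,*w(*b),z);d=B-A;m=(A+B)/2-np.array([532,-183,0]);print(n,z,'len',np.linalg.norm(d).round(1),'x',(m@ex).round(1),'y',(m@ey).round(1),'ang',np.degrees(np.arctan2(d[1],d[0])).round(1))
for z in(60,64,68,72):L('far plate edge',(127,251),(632,249),z)
for z in(94,98,102):L('bar top near?',(237,473),(525,473),z)
for z in(98,):L('bar top far',(243,416),(518,416),z)
for z in(61,):L('catch outer far corner',(133,340),(630,342),z)
for z in(0,):L('tub base? far',(182,226),(580,224),z)
E
python3 - <<'E'
import cv2
a=cv2.imread('pics/wrist_15.png')
l=a[205:290,75:160];r=a[205:290,365:450]
import numpy as np
cv2.imwrite('pics/c15.png',np.hstack([cv2.convertScaleAbs(cv2.resize(q,(400,400),interpolation=cv2.INTER_CUBIC),alpha=1.2) for q in(l,r)]))
E
```

```text
far plate edge 60 len 140.5 x 48.5 y -0.7 ang -102.5
far plate edge 64 len 135.4 x 50.8 y -0.8 ang -102.5
far plate edge 68 len 130.4 x 53.0 y -0.8 ang -102.5
far plate edge 72 len 125.4 x 55.3 y -0.9 ang -102.5
bar top near? 94 len 81.6 x -4.5 y -1.5 ang -102.3
bar top near? 98 len 77.4 x 1.5 y -1.5 ang -102.3
bar top near? 102 len 73.2 x 7.4 y -1.6 ang -102.3
bar top far 98 len 66.1 x 24.4 y -1.5 ang -102.5
catch outer far corner 61 len 157.3 x 16.2 y -1.4 ang -102.9
tub base? far 0 len 164.2 x 26.5 y -0.9 ang -102.5
```

View pics/c15.png

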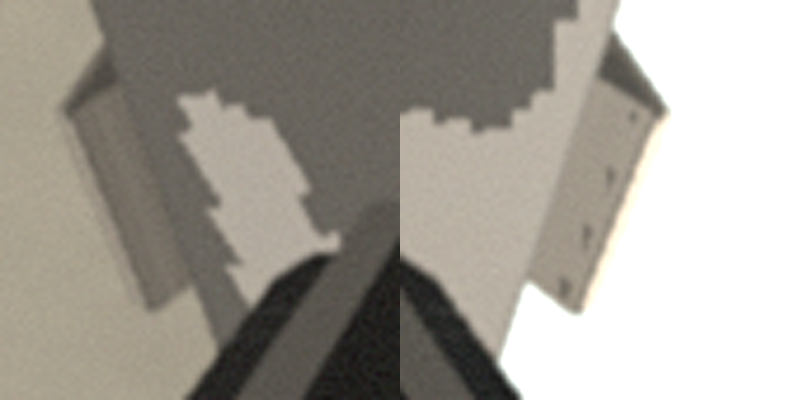

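Call:
{"api": "servo_tool", "payload": {"increments": [{"x": 0, "y": 0, "z": 0, "spin": 0, "hand": 1}, {"x": 0, "y": 0, "z": 0, "spin": 0, "hand": 1}, {"x": 0, "y": 0, "z": 0, "spin": 0, "hand": 1}, {"x": 0, "y": 0, "z": 0, "spin": 0, "hand": 1}, {"x": 0, "y": 0, "z": -0.15, "spin": 0, "hand": 1}, {"x": 0, "y": 0, "z": -0.2, "spin": 0, "hand": 1}, {"x": 0, "y": 0, "z": -0.25, "spin": 0, "hand": 1}, {"x": 0, "y": 0, "z": -0.3, "spin": 0, "hand": 1}, {"x": 0, "y": 0, "z": -0.4, "spin": 0, "hand": 1}, {"x": 0, "y": 0, "z": -0.5, "spin": 0, "hand": 1}]}}

```text
clock: 20.7
eef_pos: [547.1, -188.1, 104.5]
ee_rot: [-179.5, 16.9, -12.8]
wrist_force: [0.1, -0.6, -0.3]
finger_gap: 85.3
```

```bash
python3 look.py 16
```

```text
20.8 [ 548.6 -188.6  105.5] [-179.56   16.73  -12.83] F [0.6 0.4 0. ] M [-0.1  -0.31  0.01] gap 85.3
tub frame 17.45092848440577 -1.802896129482884 105.49423241314538
```

Call:
{"api": "servo_tool", "payload": {"increments": [{"x": 0, "y": 0, "z": -0.6, "spin": 0, "hand": 1}, {"x": 0, "y": 0, "z": -0.6, "spin": 0, "hand": 1}, {"x": 0, "y": 0, "z": -0.6, "spin": 0, "hand": 1}, {"x": 0, "y": 0, "z": -0.6, "spin": 0, "hand": 1}, {"x": -0.2, "y": 0, "z": -0.5, "spin": 0, "hand": 1}, {"x": -0.4, "y": 0, "z": -0.3, "spin": 0, "hand": 1}, {"x": -0.4, "y": 0, "z": 0, "spin": 0, "hand": 1}, {"x": -0.3, "y": 0, "z": 0, "spin": 0, "hand": 1}, {"x": 0, "y": 0, "z": 0, "spin": 0, "hand": 1}, {"x": 0, "y": 0, "z": 0, "spin": 0, "hand": 1}]}}

```text
clock: 21.8
eef_pos: [540.6, -187.4, 181.2]
ee_rot: [-179.6, 16.8, -12.8]
wrist_force: [-0.3, 0.3, 0.4]
finger_gap: 85.3
```

```bash
python3 look.py 17; python3 - <<'E'
from h import *
snap(['wrist'],'17')
a=cv2.imread('pics/wrist_17.png');cv2.imwrite('pics/w17z.png',cv2.convertScaleAbs(cv2.resize(a,None,fx=1.5,fy=1.5),alpha=1.6,beta=10))
a=cv2.imread('pics/scene_17.png')[205:270,315:390];b=cv2.imread('pics/side_17.png')[150:200,285:340]
cv2.imwrite('pics/z17.png',np.hstack([cv2.convertScaleAbs(cv2.resize(q,(400,400),interpolation=cv2.INTER_CUBIC),alpha=1.5,beta=15) for q in(a,b)]))
E
```

```text
21.9 [ 540.8 -187.4  181. ] [-179.56   16.76  -12.84] F [-0.4  0.8  1.2] M [-0.06 -0.27  0.  ] gap 85.5
tub frame 9.584845434623638 -2.364648951835942 181.00804372895374
```

View pics/w17z.png

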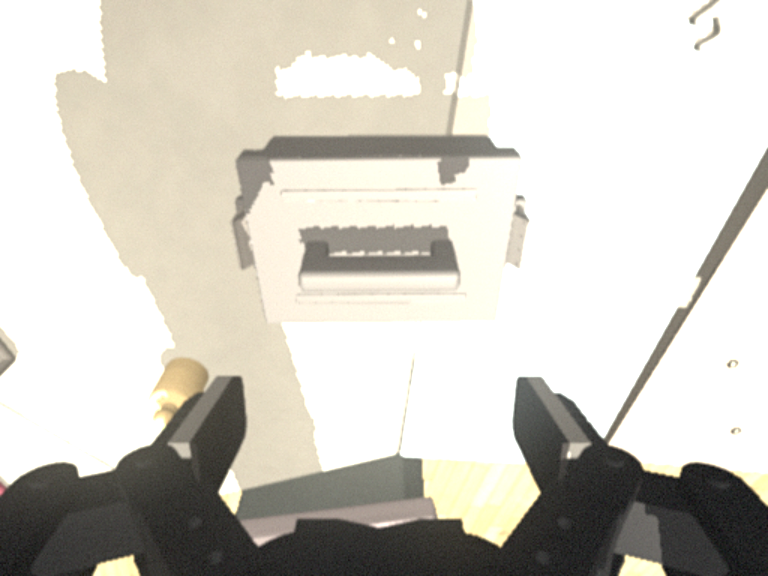

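View pics/z17.png

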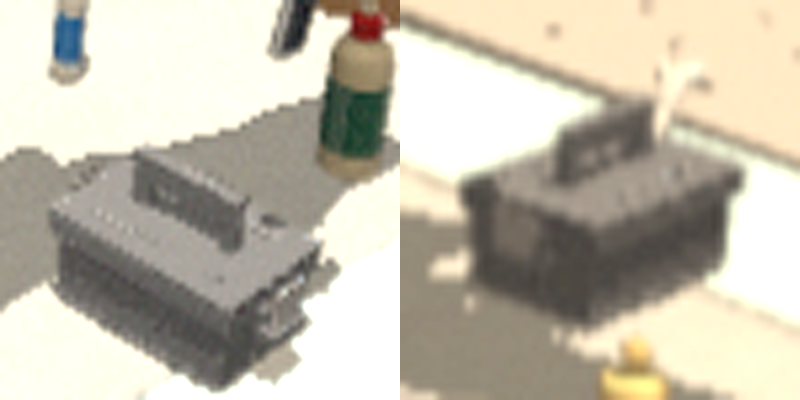

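```bash
python3 - <<'E'
from h import *
a=cv2.imread('pics/wrist_17.png')
l=a[115:190,140:215];r=a[115:190,300:375]
cv2.imwrite('pics/c17.png',np.hstack([cv2.convertScaleAbs(cv2.resize(q,(400,400),interpolation=cv2.INTER_CUBIC),alpha=1.0) for q in(l,r)]))
W=load('wrist','17'); w=lambda u,v:(u/1.5,v/1.5)
yw=np.radians(-12.8); ex=np.array([np.cos(yw),np.sin(yw),0]);ey=np.array([-np.sin(yw),np.cos(yw),0])
def L(n,a,b,z):
  A=onz(W,*w(*a),z);B=onz(W,*w(*b),z);d=B-A;m=(A+B)/2-np.array([532,-183,0]);print(n,z,'len',np.linalg.norm(d).round(1),'x',(m@ex).round(1),'y',(m@ey).round(1))
L('far',(238,158),(520,157),64);L('near',(266,321),(498,320),64);L('catch',(233,220),(527,219),61);L('catchnear',(243,268),(517,265),61)
L('bartop near',(301,288),(458,287),98)
E
```

```text
far 64 len 137.5 x 50.0 y -0.8
near 64 len 141.3 x -49.8 y -2.2
catch 61 len 157.2 x 15.7 y -1.1
catchnear 61 len 156.2 x -13.4 y -0.9
bartop near 98 len 77.1 x -3.5 y -1.2
```

View pics/c17.png

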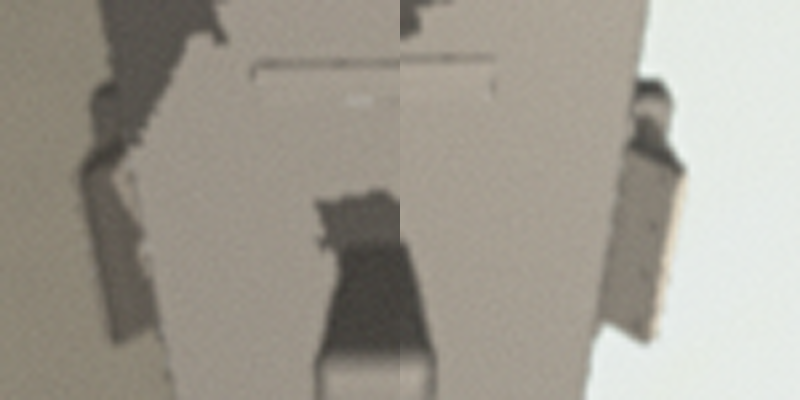

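Call:
{"api": "servo_tool", "payload": {"increments": [{"x": 0, "y": 0, "z": 0.3, "spin": 0, "hand": -1}, {"x": 0.01, "y": -0.02, "z": 0.4, "spin": 0, "hand": -1}, {"x": 0.01, "y": -0.02, "z": 0.4, "spin": 0, "hand": -1}, {"x": 0.01, "y": -0.02, "z": 0.4, "spin": 0, "hand": -1}, {"x": 0.01, "y": 0, "z": 0.4, "spin": 0, "hand": -1}, {"x": 0.01, "y": 0, "z": 0.4, "spin": 0, "hand": -1}, {"x": 0, "y": 0, "z": 0.4, "spin": 0, "hand": -1}, {"x": 0, "y": 0, "z": 0.25, "spin": 0, "hand": -1}, {"x": 0, "y": 0, "z": 0.1, "spin": 0, "hand": -1}, {"x": 0, "y": 0, "z": 0, "spin": 0, "hand": -1}], "squeeze": 30}}

```text
clock: 22.95
eef_pos: [522.8, -181.3, 114.9]
ee_rot: [-179.6, 17.0, -12.8]
wrist_force: [0.3, 0.1, 0.2]
finger_gap: -0.0
```

```bash
python3 look.py 18
```

```text
23.05 [ 523.2 -181.4  115.3] [-179.55   16.91  -12.83] F [-0.1 -0.4  0.3] M [-0.05 -0.27  0.01] gap 0.2
tub frame -8.988826208122013 -0.366333510271903 115.27539060302557
```

View pics/look_18.png

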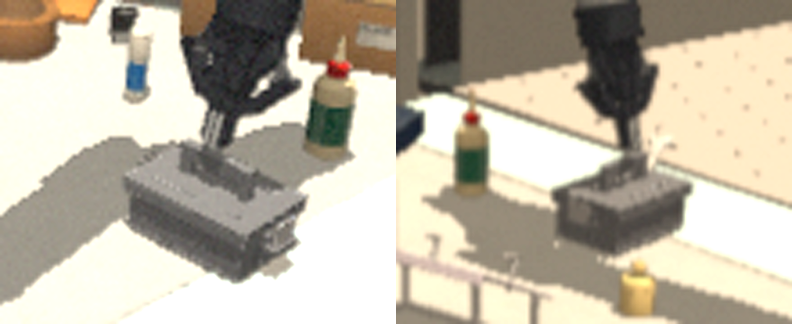

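Call:
{"api": "servo_tool", "payload": {"increments": [{"x": 0.03, "y": 0, "z": 0.1, "spin": 0, "hand": -1}, {"x": 0.03, "y": 0, "z": 0.1, "spin": 0, "hand": -1}, {"x": 0.03, "y": 0, "z": 0.1, "spin": 0, "hand": -1}, {"x": 0.03, "y": 0, "z": 0.1, "spin": 0, "hand": -1}, {"x": 0.04, "y": 0, "z": 0.12, "spin": 0, "hand": -1}, {"x": 0.04, "y": 0, "z": 0.14, "spin": 0, "hand": -1}, {"x": 0.05, "y": 0, "z": 0.16, "spin": 0, "hand": -1}, {"x": 0.05, "y": 0, "z": 0.18, "spin": 0, "hand": -1}, {"x": 0.05, "y": 0, "z": 0.18, "spin": 0, "hand": -1}, {"x": 0.05, "y": 0, "z": 0.18, "spin": 0, "hand": -1}]}}

```text
clock: 24.05
eef_pos: [524.3, -181.7, 107.2]
ee_rot: [-179.4, 16.8, -12.9]
wrist_force: [-3.3, 1.5, 24.5]
finger_gap: 0.0
```

```bash
python3 look.py 19
```

```text
24.15 [ 524.4 -181.8  107.2] [-179.42   16.82  -12.86] F [-1.9  1.7 24.8] M [ 0.66  1.65 -0.06] gap 0.1
tub frame -7.730293155548806 -0.5005877690367773 107.17770060657755
```

Call:
{"api": "servo_tool", "payload": {"increments": [{"x": 0, "y": 0, "z": -0.1, "spin": 0, "hand": -1}, {"x": 0, "y": 0, "z": -0.3, "spin": 0, "hand": -1}, {"x": -0.1, "y": 0, "z": -0.5, "spin": 0, "hand": -1}, {"x": -0.15, "y": 0, "z": -0.6, "spin": 0, "hand": -1}, {"x": -0.2, "y": 0, "z": -0.7, "spin": 0, "hand": -1}, {"x": -0.2, "y": 0, "z": -0.7, "spin": 0, "hand": -1}, {"x": -0.2, "y": 0, "z": -0.6, "spin": 0, "hand": -1}, {"x": -0.1, "y": 0, "z": -0.3, "spin": 0, "hand": -1}, {"x": 0, "y": 0, "z": 0, "spin": 0, "hand": -1}, {"x": 0, "y": 0, "z": 0, "spin": 0, "hand": -1}]}}

```text
clock: 25.15
eef_pos: [528.9, -183.8, 193.9]
ee_rot: [-179.4, 16.6, -12.9]
wrist_force: [-0.5, 0.3, -0.3]
finger_gap: 0.0
```

```bash
python3 look.py 20; python3 - <<'E'
from h import *
snap(['wrist'],'20')
a=cv2.imread('pics/wrist_20.png');cv2.imwrite('pics/w20z.png',cv2.convertScaleAbs(cv2.resize(a,None,fx=1.5,fy=1.5),alpha=1.4))
S0,S1=cv2.imread('pics/side_0.png'),cv2.imread('pics/side_20.png')
cv2.imwrite('pics/cmp20.png',np.vstack([cv2.resize(q[130:220,180:345],None,fx=3.3,fy=3.3,interpolation=cv2.INTER_CUBIC) for q in (S0,S1)]))
E
```

```text
25.25 [ 528.8 -183.8  193.5] [-179.43   16.66  -12.87] F [-0.3  0.1  0.7] M [-0.06 -0.32 -0.01] gap 0.1
tub frame -2.9592140909023583 -1.488517135321565 193.48110443167548
```

View pics/w20z.png

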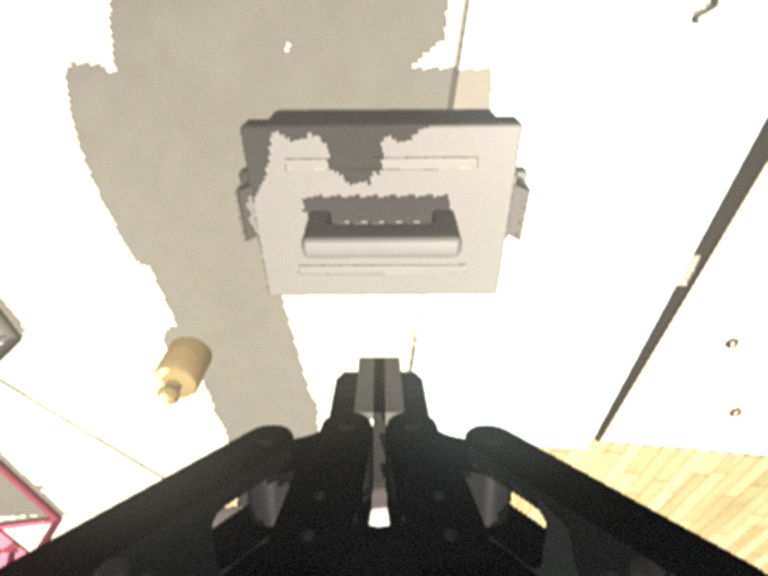

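View pics/cmp20.png

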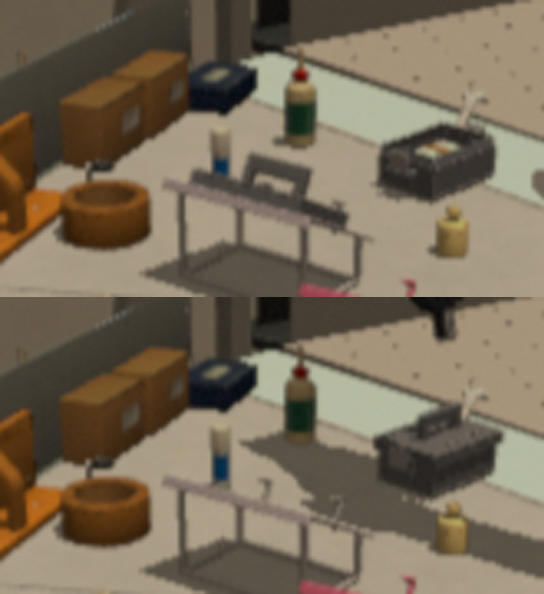

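The lid sits square and level on the tub. Both catches stand equally over the tabs at about px (245,205) and (520,205), and none of the bystanders has moved. The arm is clear, so I'm handing in.

```bash
python3 -c "
from bench import manip
print(manip.job_done())"
```

```text
the job is handed in; nothing more can be done
None
```

The lid is on the tub, pressed home and released. I handed the job in at about 25 s with the arm well clear. I could not read the catch joints, so that both snapped is judged from pictures and contact height.

**What I did**
- I gripped the lid's bar by its ends and slid it about 25.5 mm up the slope, within the 20 to 27 mm asked. Only then did I lift it off along the normal.
- Still holding it, I hooked its low edge over the tub's near rim, levelled it against the tub wall and pressed it down.
- I let go, then pressed once more on the middle of the bar with shut fingers, at about 25 N.

**What the last checks showed**
- **Height:** the fingers met the bar with the TCP at 107 mm, against 109 mm expected for a lid fully home.
- **Fit:** the wrist picture shows the plate level and centred to about 2 mm. Both catches look the same and not spread, measuring about 157 mm over them against 160 mm nominal.
- **Bystanders:** in the side view the glue stick, brass weight, oil bottle and tape roll are where they started.

**What disagreed or did not go to plan**
- **Press force:** the first press peaked at about 55 N at the wrist, more than I meant. It went through the held lid, and I saw no sign of the gripper's body touching anything.
- **Levelling:** the grip did not let the lid pivot freely. The tool itself tilted about 17 degrees and stayed tilted.
- **Camera sizes:** lengths from the wrist camera came out mostly 2 to 4 % short. Rough rim readings from the scene and side cameras put the tub up to about 28 mm off, so I relied on the wrist camera.

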